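# Slide the electrode holder off the stand's cross rod

## Task

The measuring set-up is being taken down: slide the blue-plated electrode holder off the open end of the stand's cross rod, easing it along by feel so that it never binds and the rod is not wrenched out of its setting. Then set it down gently, upright on its plate, in the empty compartment of the yellow tray. Leave the stand, the beaker and everything else on the bench as they are.

Things in the scene. Friction and masses are not known exactly. Their poses are not given: they have to be found in the camera images.
- holder: the electrode holder, loose, 0.11 to 0.22 kg: a round blue plate (68 mm wide, 8 mm thick) below, a stem (16 x 14 mm) and a grey metal clamp block on top (28 mm along x, 34 wide along y, 34 high, flat sides good to grip); a small black thumbscrew, already loose, rises 14 mm over the block. It hangs on the rod, plate down. Origin: centre of the plate's underside; z up, x along its bore
- bore (a point): middle of the holder's clamp block, 58 mm above the underside of its plate; axes as the holder's. A square bore, 16 x 16 mm, runs through the block along x; the round 12 mm rod passes through it with 2 mm play all round, so the block may hang up to 6 degrees askew on the rod. At the start it is 80 to 95 mm along the rod from the boss head's middle
- stand: support stand, fixed: grey base plate (260 x 150 x 12 mm), upright 12 mm steel column 362 mm high, and on the column a grey metal boss head (34 mm along x, its thumbscrew 36 mm above the rod) that clamps one end of the cross rod, about 22 mm to the column's +y side and 250 to 270 mm above the bench. Origin: on the bench under the column's axis; z up; base plate and rod reach out towards its -x
- rod_swing (a joint): sideways slip of the cross rod in the boss head, rad, 0 as it was set at the start. The rod is round steel, 12 mm thick, its open, rounded end 250 mm from the boss head's middle. Not measured: it points up to 12 degrees to either side of the stand's -x, and is bent by up to 6 degrees sideways about half-way. Firm under light loads, but some 2 N sideways at the end, or 6 N at 100 mm, wrench it round
- rod_droop (a joint): slip of the cross rod up or down in the boss head, rad, 0 as it was set at the start; positive when its open end is pressed down. As set, the open end hangs below level, by some 0.5 to 4.5 degrees, not measured. With the holder on it, it slips from about 2 N pressing down or 6 N prying up at the open end
- stirrer: white magnetic stirrer, fixed on the stand's base, 140 x 130 mm, its steel top 60 mm above its feet; origin under its centre, at the feet
- beaker: clear beaker on the stirrer, below the rod: 52 mm wide, 70 mm tall, its rim about 142 mm above the bench, 20 mm or more below the holder's plate; origin under its centre; loose, leave alone
- tray: low yellow plastic tray, fixed, 260 mm along x, 160 mm along y, 32 mm high, walls and floor 4 mm; a wall across its middle makes two compartments of 124 x 152 mm; origin: centre of the underside; x runs through both compartments
- tray_free (a point): middle of the floor of the tray's empty compartment (the one towards the tray's -x), 4 mm above the bench; axes as the tray's
- spare_boss: spare boss head (a grey metal clamp, about 34 x 70 x 28 mm) lying in the tray's other compartment; origin under its centre; loose, leave alone
- vial_rack: white rack of amber vials, 220 x 120 x 72 mm; origin under its centre; loose, leave alone
- flask: conical glass flask, 82 mm wide, 105 mm tall; origin under its centre; loose, leave alone
- reagent: amber bottle with blue cap, 70 mm wide, 140 mm tall; origin under its centre; loose, leave alone
- jar: clear sample jar with white lid, 60 mm wide, 60 mm tall; origin under its centre; loose, leave alone
- wash_bottle: white wash bottle with a red spout, 68 mm wide, 180 mm tall; origin under its centre; loose, leave alone
- dish: shallow glass dish, 90 mm wide, 16 mm tall; origin under its centre; loose, leave alone
Mind the look-alikes: they are no part of the job. Leave any green or pink look-alike of the holder alone.

How it is judged (in metres and radians):
On the way:
1. the holder has been slid along and drawn clear of the rod's open end, in the grip (x of bore in the frame of stand below -0.262 m and height (world z) of holder above 0.12 m and contact force between the fingers and holder above 0.5 N), for 0.1 s.
At the end, for the whole second after the job is handed in: The holder stands upright (within 7 degrees) with its plate flat on the floor of the tray's empty compartment, inside its walls, at rest and released; stand, beaker and the other things are where they were (x of holder in the frame of tray_free between -0.05 and 0.05 m and y of holder in the frame of tray_free between -0.06 and 0.06 m and z of holder in the frame of tray_free below 0.006 m and angle between holder's own z axis and vertical below 0.12 rad and linear speed of holder below 0.02 m/s and contact force between the fingers and holder below 0.1 N); the robot touches nothing.
It fails at once if the rod is wrenched in its boss head: swung or pried by more than 0.006 rad (1.5 mm at its end) (value of joint any of rod_swing, rod_droop above 0.006 rad or value of joint any of rod_swing, rod_droop below -0.006 rad).
It fails at once if the robot pushes the stand itself with more than 15 N (contact force between any of the arm, the fingers and stand above 15 N).
It fails at once if the holder is dropped, thrown (over 0.6 m/s while not gripped) or slammed on the tray (over 30 N) (contact force between holder and tray above 30 N or (linear speed of holder above 0.6 m/s and contact force between the fingers and holder below 0.1 N)).
It fails at once if the beaker is pushed more than 15 mm or tipped (distance of beaker from where it was at the start of the episode above 0.015 m or angle between beaker's own z axis and vertical above 0.3 rad).
It fails at once if another loose thing on the bench is moved by more than 20 mm (distance of any of spare_boss, vial_rack, flask, reagent, jar, wash_bottle, dish from where it was at the start of the episode above 0.02 m).
It also fails if it takes over 72 s, if anything falls off the work surface, if the arm or the gripper's body presses on something with over 40 N, if the wrist force passes 120 N, or if a joint passes its speed limit or range.

## Robot

A 6-joint arm with a two-finger parallel gripper is mounted at the origin on the work surface. World frame = base frame: x ahead of the robot, y to its left, z up, the work surface at z = 0. Lengths are in mm, angles in rad, forces in N, time in s.
With the tool pointing down it reaches from about 275 to 1000 mm from the base axis. Payload 8.4 kg.
Tool frame: the origin (TCP) lies midway between the tips of the shut fingers; the grasp point (between the pads) lies 19 mm behind it; z points along the fingers, x is the direction in which the jaws open and shut, and the axes are right-handed (so a half turn about z gives the same grasp; the last joint's range is limited). The gripper opens to 85 mm and grips with 20 to 120 N. Pads are 22 mm wide; open, the fingers measure 114 mm over their backs; the gripper's body (76 mm by 85 mm) begins 54 mm behind the grasp point. The pads swing forward as they close: fully open they stand 13 mm farther back than shut.
Start: joints at [1.301, 0.353, 1.633, -0, 1.155, -0.002], TCP at [165.38, 602.725, 231.281] pointing down, gripper open.
Joint ranges: [-2.63, 2.63], [-0.92, 2.1], [0.06, 2.66], [-1.3, 4.44], [0, 2.69], [-3.02, 3.02]. Speed limits (rad/s): [2.22, 2.22, 2.79, 3.14, 3.14, 3.14].

## Interface

Orientations are given as [roll, pitch, yaw] about the fixed x, y, z axes, in that order (R = Rz(yaw) Ry(pitch) Rx(roll)).
In Python, from rig import sense, grab_frame, camera_model, job gives the robot as it stands.
- The arm moves only by the tool arm_command, never from a script. Its argument "plan" is a list of rows, each an object with "translation": the shift along the tool's x, y, z in cm, a list of three; "twist": the turn about the tool's z in rad; "gripper": the opening, from 0 (shut) to 1 (fully open). A call has exactly 5 rows; each row is the pose to reach, as a shift and turn from the pose measured when the call began, along the tool's axes at that moment; what a row does not reach only later rows make up. A row lasts 1/12 s, in which the tool goes at most 41.7 mm and 7.16 degrees, less where a joint would pass 70% of its speed; a pose out of reach is approached as far as the arm can. A call with a gripper value outside its range is refused whole. The fingers move at their own pace and stop on an object; "squeeze" is the grip in N (left out, the last holds). Time passes only in rows, so rows that repeat a pose let the fingers close, or fill a call up. It gives the time, the measured TCP pose, the force and the opening at its end, in the units of the state.
- sense(): the state, without advancing time (a new reading comes with each control period).
- grab_frame(name): name is "scene" or "top" or "wrist"; returns the picture (480x640x3 uint8, blue, green, red); there is no depth.
- camera_model(name): a dict with "fx", "fy", "cx", "cy" (pixels), "pose" (4x4, takes a point from camera to world coordinates). Camera axes: x right, y down, z forward; pixel columns grow to the right and rows downward; lengths in mm; the calibration is good to about 2 mm. A picture is of the moment at which its call begins: read the wrist's pose just before it. camera_model takes no time and is no camera call; for the wrist camera it gives the pose at the moment of the call.
- job.sign_off(): hands the job in, once; it reports no verdict.
The state is a dict: "clock": time; "qpos": joint angles; "qvel": joint speeds; "joint_efforts": joint torques, N m; "eef_pos": TCP position; "tcp_rot": TCP orientation; "contact_force": force on the tool from outside, world axes, zero at the start; "wrist_torque": the same for the moment, N m; "opening": opening from 0.0 (shut) to 1.0 (fully open).
Only numpy, scipy, OpenCV 4.12 (cv2) and the standard library are available. Lean on these libraries where they do the work, as an engineer would, in place of code of your own. Each camera call takes 0.05 s, during which the arm holds its last target.

## Working session

There is one attempt and no reset: what is moved stays moved. The work goes in short steps, Python scripts to look and compute and a tool call to move; the robot and the scene stay as the last step left them, time stands still between calls to the robot, and variables do not carry over. Pictures are saved under pics/ and viewed, and the job is handed in when it is done.

Besides the shell and the picture viewer there is one more tool, called after ">>>" as a command line: name --argument value ..., lists and objects as JSON in quotes. arm_command: Moves the arm, as the interface text tells. Its arguments: {"type":"object","properties":{"plan":{"type":"array","items":{"type":"object","properties":{"translation":{"type":"array","items":{"type":"number"}},"twist":{"type":"number"},"gripper":{"type":"number"}}}},"squeeze":{"type":"number"}},"required":["plan"]}

```bash
ls; mkdir -p pics; python3 - <<'E'
from rig import sense, grab_frame, camera_model, job
import cv2
print(sense())
for n in ["scene","top","wrist"]:
    m=camera_model(n); print(n,{k:(v if k!='pose' else [[round(float(x),3) for x in r] for r in v]) for k,v in m.items()})
    cv2.imwrite(f"pics/{n}0.png",grab_frame(n))
E
```

```text
pics
{'clock': 0.0, 'qpos': array([ 1.30055910e+00,  3.53672344e-01,  1.63413613e+00,  1.51774663e-05,
        1.15522882e+00, -2.37942589e-03]), 'qvel': array([-5.80968391e-04, -9.75304195e-04,  3.85914327e-05,  1.24020035e-03,
       -1.35802740e-03,  1.15489315e-03]), 'joint_efforts': array([-3.36449353e-03, -6.05265999e+01, -3.42053461e+01, -3.33447197e-04,
        9.51731927e-03,  3.37526679e-06]), 'eef_pos': array([165.26892133, 602.24617289, 230.54573326]), 'tcp_rot': array([-3.14157534e+00,  1.44459628e-03,  1.30293240e+00]), 'contact_force': array([ 0.58692129, -0.69767713, -1.18200288]), 'wrist_torque': array([ 0.00415062, -0.00819942,  0.04159401]), 'opening': 1.0004832239969546}
scene {'fx': 514.7937896620007, 'fy': 514.7937896620007, 'cx': 320.28251862215865, 'cy': 240.29239677819933, 'pose': [[-0.141, 0.549, -0.824, 1511.617], [0.99, 0.07, -0.123, 143.138], [-0.01, -0.833, -0.554, 809.468], [0.0, 0.0, 0.0, 1.0]]}
top {'fx': 470.34012015898867, 'fy': 470.34012015898867, 'cx': 319.30333157576086, 'cy': 241.2774613212429, 'pose': [[0.008, -0.972, 0.236, 319.831], [-1.0, -0.007, 0.002, -14.328], [0.0, -0.236, -0.972, 1321.597], [0.0, 0.0, 0.0, 1.0]]}
wrist {'fx': 418.85155468641625, 'fy': 418.85155468641625, 'cx': 316.1649235782127, 'cy': 239.34791114498097, 'pose': [[0.264, 0.911, 0.317, 84.32], [0.965, -0.249, -0.087, 624.6], [-0.001, 0.328, -0.945, 372.952], [0.0, 0.0, 0.0, 1.0]]}
```

View pics/scene0.png

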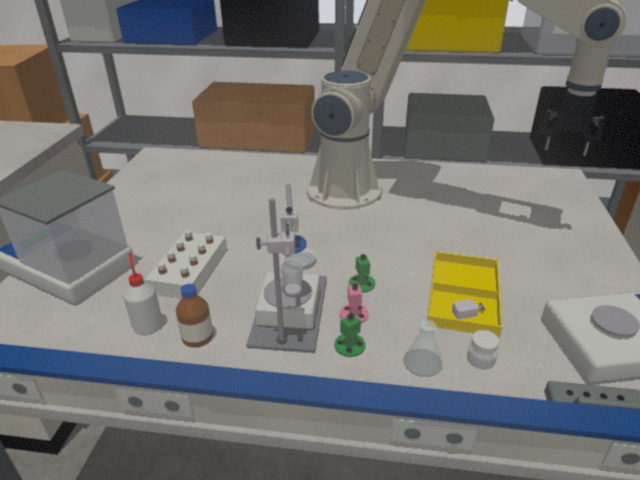

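View pics/top0.png

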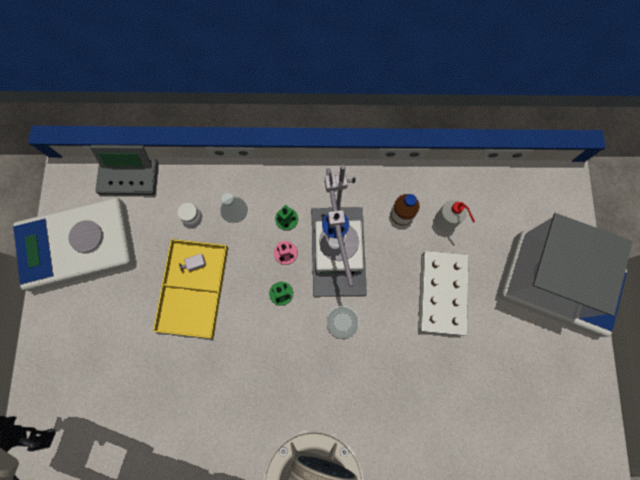

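View pics/wrist0.png

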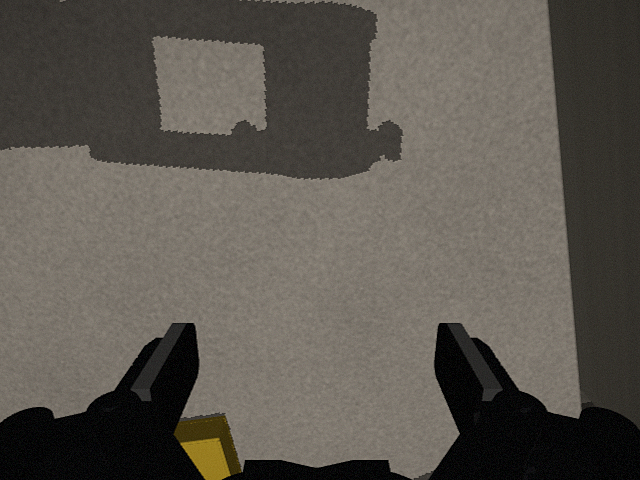

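```bash
cat > h.py <<'E'
from rig import sense, grab_frame, camera_model, job
import cv2, numpy as np
def ray(m,u,v):
    P=np.array(m['pose']);d=np.array([(u-m['cx'])/m['fx'],(v-m['cy'])/m['fy'],1.0]);d=P[:3,:3]@d
    return P[:3,3],d/np.linalg.norm(d)
def onz(m,u,v,z):
    o,d=ray(m,u,v); return o+d*(z-o[2])/d[2]
def proj(m,p):
    P=np.array(m['pose']);q=P[:3,:3].T@(np.array(p)-P[:3,3]); return np.array([m['cx']+m['fx']*q[0]/q[2],m['cy']+m['fy']*q[1]/q[2]])
def tri(rs):
    A=np.zeros((3,3));b=np.zeros(3)
    for o,d in rs:
        M=np.eye(3)-np.outer(d,d);A+=M;b+=M@o
    x=np.linalg.solve(A,b); return x,[np.linalg.norm((np.eye(3)-np.outer(d,d))@(x-o)) for o,d in rs]
def crop(img,x0,y0,x1,y1,s,name):
    cv2.imwrite("pics/"+name,cv2.resize(img[y0:y1,x0:x1],None,fx=s,fy=s,interpolation=cv2.INTER_CUBIC))
E
python3 - <<'E'
from h import *
i=cv2.imread('pics/top0.png');crop(i,280,160,400,310,4,'top0c.png')
i=cv2.imread('pics/scene0.png');crop(i,230,170,390,360,3,'scene0c.png')
m=camera_model('top')
for n,u,v,z in [('base near L',314,295,12),('base near R',366,295,12),('base far R',364,208,12),('base farL',313,209,12),('boss',338,183,260),('rodend',352,284,250),('block',337,217,275),
 ('tray tl',170,241,32),('tr',227,244,32),('br',211,338,32),('bl',155,332,32)]: print(n,onz(m,u,v,z).round(0))
E
```

```text
base near L [483.   1.  12.]
base near R [ 484. -144.   12.]
base far R [ 738. -142.   12.]
base farL [734.   7.  12.]
boss [721. -56. 260.]
rodend [479. -88. 250.]
block [632. -53. 275.]
tray tl [630. 409.  32.]
tr [622. 248.  32.]
br [363. 277.  32.]
bl [377. 429.  32.]
```

View pics/top0c.png

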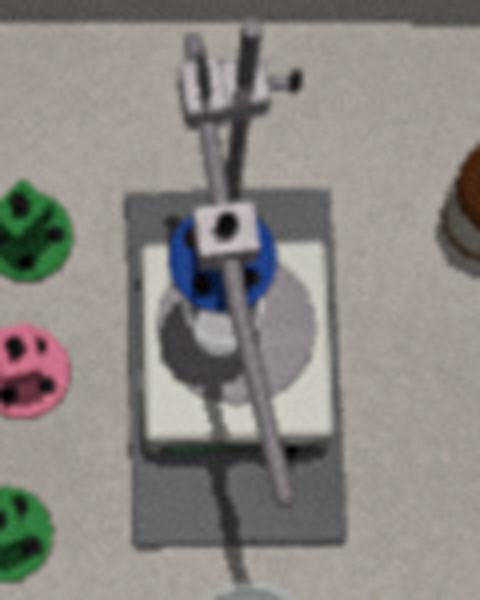

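View pics/scene0c.png

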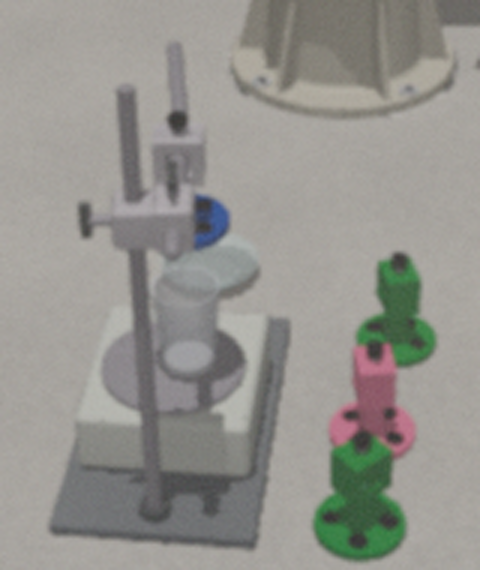

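```bash
cat >> h.py <<'E'
from scipy.spatial.transform import Rotation as Ro
def togo(p,yaw=None):
    s=sense();R=Ro.from_euler('xyz',s['tcp_rot']).as_matrix()
    t=R.T@(np.array(p)-s['eef_pos'])/10
    print('clock',round(s['clock'],2),'pos',s['eef_pos'].round(2),'rot',s['tcp_rot'].round(4),'F',s['contact_force'].round(2),'T',s['wrist_torque'].round(3),'op',round(s['opening'],3))
    print('translation cm',t.round(2),'n rows',np.linalg.norm(t)/4.17, 'twist', None if yaw is None else round(float(-((yaw-s['tcp_rot'][2]+np.pi)%(2*np.pi)-np.pi)),4))
E
python3 -c "
from h import *
togo([560,20,400],1.67)"
```

```text
clock 0.15 pos [165.31 602.4  230.73] rot [3.1416e+00 1.0000e-03 1.3030e+00] F [0.18 0.32 0.07] T [-0.005 -0.021 -0.007] op 1.0
translation cm [-45.74  53.47 -16.88] n rows 17.35289717459851 twist -0.367
```

>>> arm_command --plan '[{"translation": [0,0,-4],"twist": 0,"gripper": 1},{"translation": [-1,1,-8],"twist": 0,"gripper": 1},{"translation": [-3,3,-11],"twist": 0,"gripper": 1},{"translation": [-5,5.5,-13.5],"twist": -0.05,"gripper": 1},{"translation": [-7,8,-16],"twist": -0.1,"gripper": 1}]'

```text
clock: 0.57
eef_pos: [224.1, 512.9, 392.2]
tcp_rot: [3.142, 0.001, 1.406]
contact_force: [0.7, 0.1, 0.3]
opening: 0.999
```

```bash
python3 -c "
from h import *
togo([560,20,400],1.67)"
```

```text
clock 0.57 pos [224.12 512.9  392.21] rot [3.1415e+00 7.0000e-04 1.4063e+00] F [0.68 0.07 0.29] T [-0.017 -0.008 -0.021] op 0.999
translation cm [-43.13  41.2   -0.75] n rows 14.304855163416471 twist -0.2637
```

>>> arm_command --plan '[{"translation": [-3,2.8,0],"twist": -0.05,"gripper": 1},{"translation": [-6,5.6,0],"twist": -0.1,"gripper": 1},{"translation": [-9,8.4,0],"twist": -0.15,"gripper": 1},{"translation": [-12,11.2,0],"twist": -0.2,"gripper": 1},{"translation": [-15,14,0],"twist": -0.26,"gripper": 1}]'

```text
clock: 0.98
eef_pos: [338.1, 340.2, 392.3]
tcp_rot: [3.142, 0.001, 1.669]
contact_force: [1.3, 0.1, -0.1]
opening: 1.0
```

```bash
python3 -c "
from h import *
togo([560,20,400],1.67)"
```

```text
clock 0.98 pos [338.14 340.16 392.31] rot [3.1415e+00 6.0000e-04 1.6692e+00] F [ 1.33  0.11 -0.06] T [-0.04  -0.051  0.012] op 1.0
translation cm [-34.04  18.93  -0.75] n rows 9.342837032913183 twist -0.0008
```

```bash
python3 - <<'E'
from h import *
import pickle
m=camera_model('wrist');i=grab_frame('wrist');cv2.imwrite('pics/tray1.png',i);pickle.dump(m,open('tray1.pkl','wb'))
E
```

>>> arm_command --plan '[{"translation": [-3.5,2,0],"twist": 0,"gripper": 1},{"translation": [-7,4,0],"twist": 0,"gripper": 1},{"translation": [-10.5,6,0],"twist": 0,"gripper": 1},{"translation": [-14,8,0],"twist": 0,"gripper": 1},{"translation": [-17.5,10,0],"twist": 0,"gripper": 1}]'

```text
clock: 1.45
eef_pos: [458.8, 170.2, 393.5]
tcp_rot: [3.139, 0.005, 1.673]
contact_force: [0.4, 0.6, 0.4]
opening: 1.0
```

>>> arm_command --plan '[{"translation": [-3.5,2,0],"twist": 0,"gripper": 1},{"translation": [-7,4,0],"twist": 0,"gripper": 1},{"translation": [-10.5,6,0],"twist": 0,"gripper": 1},{"translation": [-14,8,-0.5],"twist": 0,"gripper": 1},{"translation": [-16.5,9,-0.8],"twist": 0,"gripper": 1}]'

```text
clock: 1.87
eef_pos: [566.8, 12.5, 402.1]
tcp_rot: [3.139, 0.005, 1.672]
contact_force: [-0.2, 0.9, -0.6]
opening: 0.998
```

```bash
python3 - <<'E'
from h import *
import pickle
s=sense()
m=camera_model('wrist');i=grab_frame('wrist');cv2.imwrite('pics/w1.png',i);pickle.dump(m,open('w1.pkl','wb'))
print(s['qvel'].round(3))
togo([560,-160,400],1.67)
E
```

```text
[-0.497  0.202 -0.312  0.016  0.115 -0.489]
clock 1.92 pos [568.22   9.49 402.45] rot [3.1384 0.0076 1.6706] F [ 1.14 -2.56  0.23] T [-0.108 -0.05  -0.012] op 0.998
translation cm [-16.78  -2.51   0.37] n rows 4.06982607291056 twist 0.0006
```

View pics/w1.png

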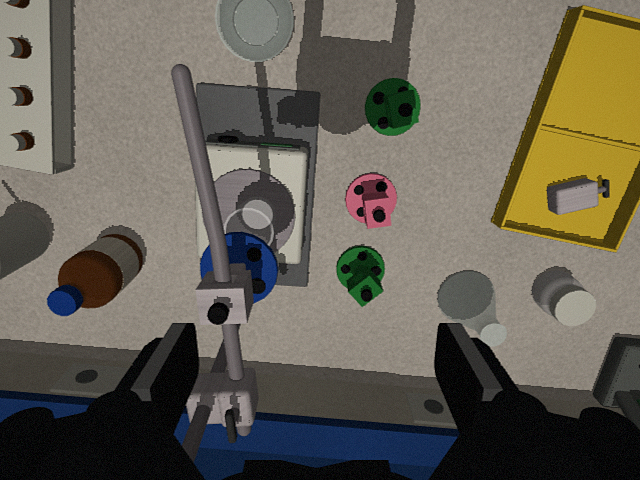

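View pics/tray1.png

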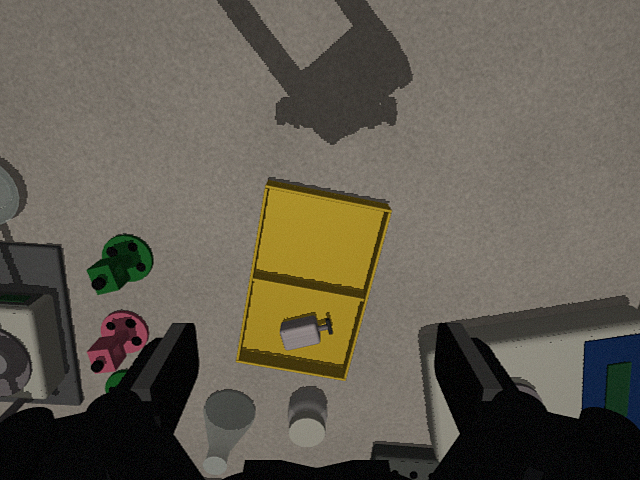

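>>> arm_command --plan '[{"translation": [-4,-1,0.3],"twist": 0,"gripper": 1},{"translation": [-8,-2,0.4],"twist": 0,"gripper": 1},{"translation": [-12,-2.5,0.4],"twist": 0,"gripper": 1},{"translation": [-13,-2.5,0.4],"twist": 0,"gripper": 1},{"translation": [-13,-2.5,0.4],"twist": 0,"gripper": 1}]'

```text
clock: 2.33
eef_pos: [556.0, -125.3, 399.0]
tcp_rot: [3.139, 0.008, 1.667]
contact_force: [-0.7, -0.1, 0.1]
opening: 0.998
```

```bash
python3 - <<'E'
from h import *
import pickle
s=sense()
m=camera_model('wrist');i=grab_frame('wrist');cv2.imwrite('pics/w2.png',i);pickle.dump(m,open('w2.pkl','wb'))
print(s['qvel'].round(3))
togo([560,-160,400],1.67)
E
```

```text
[ 0.058 -0.007  0.011  0.03   0.004  0.05 ]
clock 2.38 pos [ 556.13 -123.46  399.03] rot [3.1389 0.0072 1.6677] F [ 0.38 -0.14  0.7 ] T [ 0.019  0.021 -0.024] op 0.999
translation cm [-3.68  0.03 -0.07] n rows 0.8815152386068247 twist -0.0023
```

View pics/w2.png

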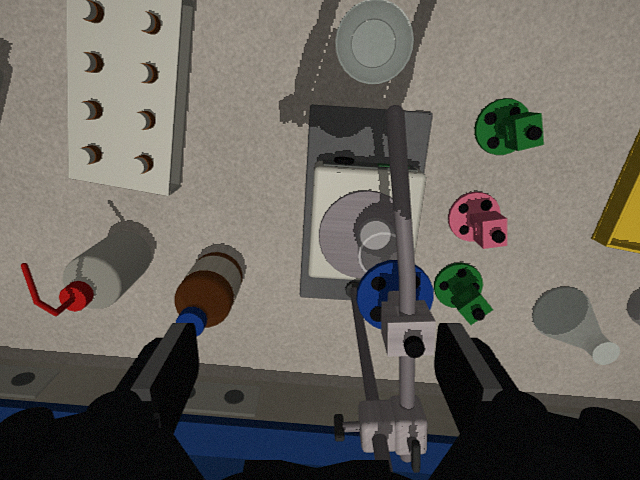

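```bash
python3 - <<'E'
from h import *
a=cv2.imread('pics/w1.png')[60:320,150:290];b=cv2.imread('pics/w2.png')[95:355,350:490]
c=np.hstack([a,b]);c=cv2.resize(c,None,fx=2.3,fy=2.3,interpolation=cv2.INTER_CUBIC)
cv2.imwrite('pics/rods.png',c)
E
```

```text
(no output)
```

View pics/rods.png

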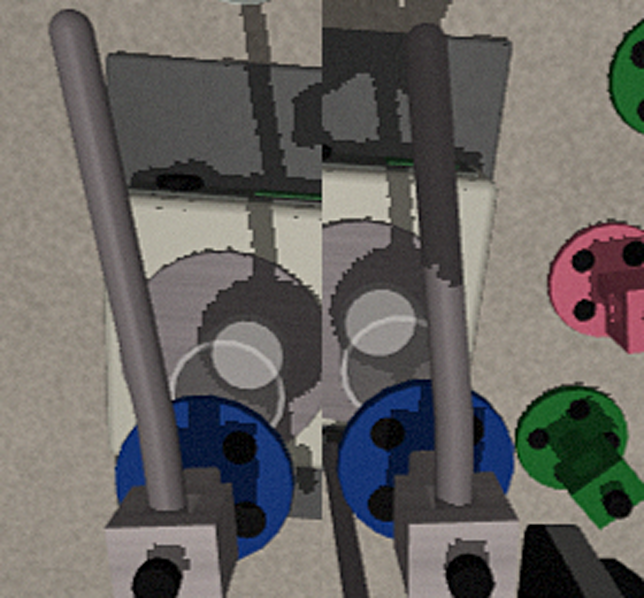

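```bash
cat > rod.py <<'E'
from h import *
import pickle
def edges(name,L,Rr,rows,win=5):
    img=cv2.imread(f'pics/{name}.png').astype(np.float32)
    img=cv2.GaussianBlur(img,(0,0),1.0)
    gx=np.abs(cv2.Sobel(img,cv2.CV_32F,1,0,ksize=3)).sum(2)
    gx=cv2.GaussianBlur(gx,(0,0),0.7)
    def track(l):
        out=[]
        for r in rows:
            e=l[0][0]+(r-l[0][1])*(l[1][0]-l[0][0])/(l[1][1]-l[0][1])
            c=np.arange(int(round(e))-win,int(round(e))+win+1);g=gx[r,c];k=int(np.argmax(g))
            if 0<k<len(c)-1:
                d=(g[k-1]-g[k+1])/(2*(g[k-1]-2*g[k]+g[k+1]));out.append(c[k]+d)
            else: out.append(np.nan)
        return np.array(out)
    return track(L),track(Rr)
if __name__=='__main__':
    for n,L,R,rows in [('w1',((171.7,73),(214.3,281)),((190,73),(230,281)),range(80,276,6)),('w2',((388.3,108),(400,312)),((402.6,108),(415.2,312)),range(116,300,6))]:
        rows=np.array(list(rows));l,r=edges(n,L,R,rows)
        for a in zip(rows,l.round(1),r.round(1),(r-l).round(1)): print(n,*a)
E
python3 rod.py
```

```text
w1 80 171.8 192.0 20.2
w1 86 173.3 193.1 19.8
w1 92 174.5 193.9 19.4
w1 98 175.9 192.5 16.6
w1 104 177.1 197.6 20.5
w1 110 178.4 194.8 16.4
w1 116 179.9 196.3 16.4
w1 122 181.2 197.7 16.5
w1 128 182.6 198.8 16.2
w1 134 183.9 200.1 16.2
w1 140 185.4 201.6 16.2
w1 146 186.7 206.1 19.3
w1 152 188.0 207.1 19.1
w1 158 189.3 208.4 19.0
w1 164 190.8 209.7 18.9
w1 170 192.1 211.0 18.9
w1 176 193.4 212.2 18.8
w1 182 194.6 213.9 19.3
w1 188 196.3 215.0 18.7
w1 194 197.9 216.2 18.3
w1 200 199.1 217.4 18.3
w1 206 200.3 218.7 18.4
w1 212 201.3 220.1 18.8
w1 218 202.2 221.2 19.0
w1 224 203.5 222.8 19.3
w1 230 205.5 223.3 17.8
w1 236 207.1 224.5 17.5
w1 242 208.3 225.6 17.4
w1 248 205.4 225.7 20.3
w1 254 210.7 226.4 15.7
w1 260 211.6 227.5 15.9
w1 266 212.4 226.7 14.3
w1 272 213.7 227.6 13.9
w2 116 387.2 404.2 17.0
w2 122 387.9 404.8 16.9
w2 128 387.4 405.1 17.7
w2 134 nan 405.5 nan
w2 140 387.0 405.9 18.9
w2 146 387.4 406.4 18.9
w2 152 388.1 406.8 18.8
w2 158 390.5 407.1 16.6
w2 164 389.7 407.2 17.5
w2 170 389.7 408.1 18.4
w2 176 390.6 408.2 17.6
w2 182 391.0 408.8 17.7
w2 188 391.4 409.1 17.7
w2 194 391.9 409.6 17.8
w2 200 392.2 410.0 17.7
w2 206 392.1 410.4 18.2
w2 212 nan 410.8 nan
w2 218 395.4 411.2 15.8
w2 224 395.9 411.9 16.0
w2 230 nan 412.1 nan
w2 236 nan 412.5 nan
w2 242 397.9 412.9 15.0
w2 248 398.6 413.7 15.1
w2 254 399.3 414.3 15.0
w2 260 398.3 414.3 15.9
w2 266 398.4 nan nan
w2 272 399.0 414.7 15.7
w2 278 399.3 415.0 15.7
w2 284 399.4 415.1 15.7
w2 290 400.0 415.0 15.0
w2 296 400.7 415.0 14.3
```

```bash
cat > fit.py <<'E'
from rod import *
from scipy.optimize import least_squares
data=[]
for n,L,R,rows in [('w1',((171.7,73),(214.3,281)),((190,73),(230,281)),range(80,276,3)),('w2',((388.3,108),(400,312)),((402.6,108),(415.2,312)),range(116,296,3))]:
    m=pickle.load(open(n+'.pkl','rb'));rows=np.array(list(rows));l,r=edges(n,L,R,rows)
    for e,side in ((l,1),(r,-1)):
        for u,v in zip(e,rows):
            if u==u: o,d=ray(m,u,v); data.append((o,d,side,n,v))
def axis(p,x):
    y0,s1,s2,xk,z0,sz=p
    y=y0+np.where(x>xk,s1,s2)*(x-xk); return y,z0+sz*(x-600),np.where(x>xk,s1,s2)
def res(p):
    out=[]
    for o,d,side,n,v in data:
        q=o+d*((p[4]-o[2])/d[2]); z=p[4]+p[5]*(q[0]-600); q=o+d*((z-o[2])/d[2])
        y,z,s=axis(p,q[0]); a=np.array([1,float(s),p[5]]); c=np.cross(d,a); c/=np.linalg.norm(c)
        out.append((o-np.array([q[0],y,z]))@c)
    return np.array(out)
sides=np.array([d[2] for d in data])
p0=np.array([-65,0.12,0.12,590,255,0.04])
r0=res(p0); sg=1 if np.median(r0[sides==1])>np.median(r0[sides==-1]) else -1
f=least_squares(lambda p:res(p)-sg*6*sides,p0,loss='cauchy',f_scale=0.3,x_scale=[1,.01,.01,10,1,.01])
if __name__=='__main__':
    p=f.x;print('y@k %.2f s1 %.4f s2 %.4f xk %.1f z600 %.2f sz %.4f'%tuple(p),'deg',np.degrees(np.arctan(p[[1,2,5]])).round(2))
    e=f.fun
    for n in('w1','w2'):
        for s in(1,-1):
            k=[i for i,d in enumerate(data) if d[3]==n and d[2]==s];print(n,s,np.median(e[k]).round(2),np.median(abs(e[k])).round(2),len(k))
    cov=np.linalg.inv(f.jac.T@f.jac)*0.3**2
    print('sig',np.sqrt(np.diag(cov)).round(4))
    np.save('rod.npy',p)
    for x in(470,500,550,600,650): print(x,*[round(float(t),2) for t in axis(p,x)])
E
python3 fit.py
```

```text
y@k -59.18 s1 0.1933 s2 0.2405 xk 581.6 z600 262.53 sz 0.0162 deg [10.94 13.52  0.93]
w1 1 0.02 0.09 65
w1 -1 0.01 0.24 64
w2 1 -0.74 0.74 53
w2 -1 0.09 0.11 58
sig [8.3990e-01 9.5000e-03 1.2000e-03 3.6295e+00 2.6680e-01 3.5000e-03]
470 -86.01 260.42 0.24
500 -78.79 260.91 0.24
550 -66.77 261.72 0.24
600 -55.61 262.53 0.19
650 -45.95 263.34 0.19
```

```bash
python3 - <<'E'
from h import *
togo([600,-100,352],1.765)
E
```

```text
clock 2.38 pos [ 556.13 -123.46  399.03] rot [3.1389 0.0072 1.6677] F [ 0.38 -0.14  0.7 ] T [ 0.019  0.021 -0.024] op 0.999
translation cm [1.94 4.58 4.7 ] n rows 1.6418223757000205 twist -0.0973
```

>>> arm_command --plan '[{"translation": [1,2,2],"twist": -0.05,"gripper": 1},{"translation": [1.9,4.6,4.7],"twist": -0.097,"gripper": 1},{"translation": [1.9,4.6,4.7],"twist": -0.097,"gripper": 1},{"translation": [1.9,4.6,4.7],"twist": -0.097,"gripper": 1},{"translation": [1.9,4.6,4.7],"twist": -0.097,"gripper": 1}]'

```text
clock: 2.8
eef_pos: [600.2, -99.1, 352.2]
tcp_rot: [3.14, 0.007, 1.766]
contact_force: [1.0, 0.5, 1.1]
opening: 0.998
```

```bash
python3 - <<'E'
from h import *
import pickle
s=sense()
m=camera_model('wrist');i=grab_frame('wrist');cv2.imwrite('pics/w3.png',i);pickle.dump(m,open('w3.pkl','wb'))
print(s['qvel'].round(3))
togo([600,-20,352],1.765)
E
```

```text
[-0.014 -0.023 -0.01  -0.001 -0.001 -0.005]
clock 2.85 pos [600.23 -99.61 352.91] rot [3.1389 0.0076 1.7652] F [-0.28 -0.34  1.02] T [-0.002  0.014  0.027] op 0.997
translation cm [7.82 1.52 0.03] n rows 1.9091251212496712 twist 0.0002
```

View pics/w3.png

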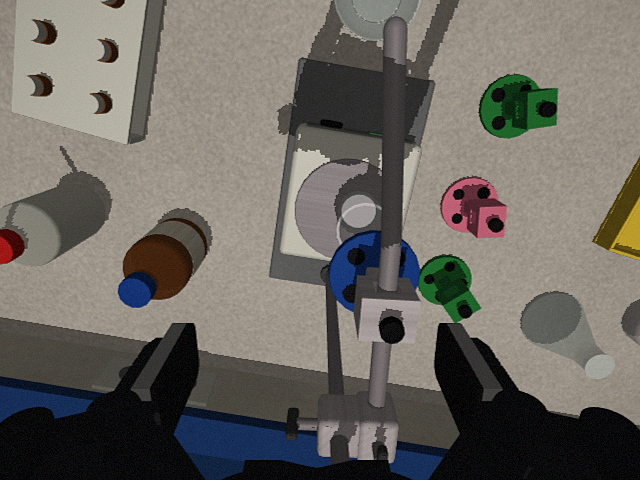

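>>> arm_command --plan '[{"translation": [3.5,0.7,0],"twist": 0,"gripper": 1},{"translation": [7,1.4,0],"twist": 0,"gripper": 1},{"translation": [7.8,1.5,0],"twist": 0,"gripper": 1},{"translation": [7.8,1.5,0],"twist": 0,"gripper": 1},{"translation": [7.8,1.5,0],"twist": 0,"gripper": 1}]'

```text
clock: 3.27
eef_pos: [599.9, -20.2, 353.5]
tcp_rot: [3.137, 0.009, 1.766]
contact_force: [0.5, -0.1, 0.1]
opening: 1.002
```

```bash
python3 - <<'E'
from h import *
import pickle
s=sense()
m=camera_model('wrist');i=grab_frame('wrist');cv2.imwrite('pics/w4.png',i);pickle.dump(m,open('w4.pkl','wb'))
print(s['qvel'].round(3))
a=cv2.imread('pics/w3.png')[10:470,300:450];b=i[10:470,100:330]
cv2.imwrite('pics/w34.png',cv2.resize(np.hstack([a,b]),None,fx=1.3,fy=1.3))
crop(cv2.imread('pics/w3.png'),300,220,440,410,3,'w3c.png')
crop(i,150,220,330,410,3,'w4c.png')
togo([600,-20,352],1.765)
E
```

```text
[-0.026  0.01  -0.001 -0.004 -0.001 -0.005]
clock 3.32 pos [599.89 -20.85 353.27] rot [3.1377 0.0085 1.7653] F [-0.38  0.31  0.55] T [-0.011 -0.012  0.006] op 1.002
translation cm [0.08 0.03 0.13] n rows 0.036772463422936254 twist 0.0003
```

View pics/w4.png

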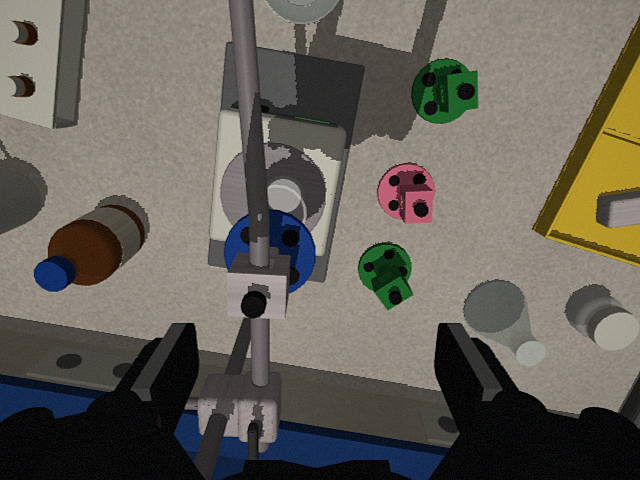

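View pics/w3c.png

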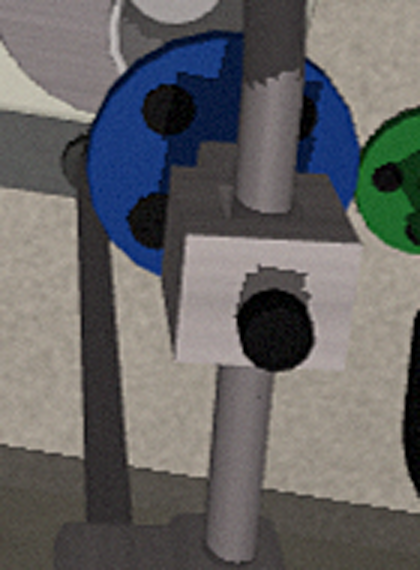

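View pics/w4c.png

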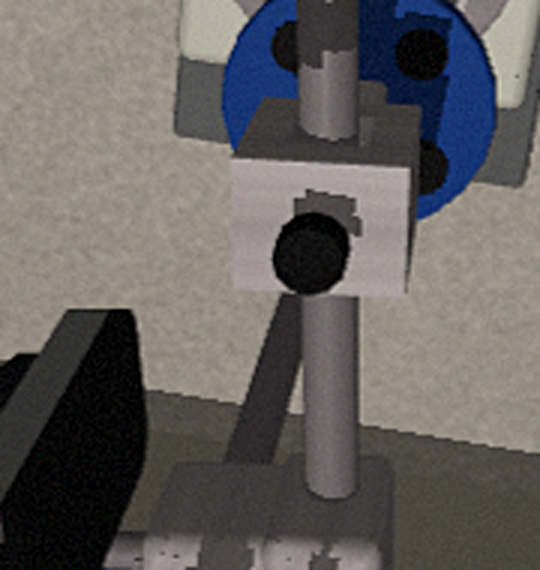

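```bash
cat > fit.py <<'E'
from rod import *
from scipy.optimize import least_squares
data=[]
S=[('w1',((171.7,73),(214.3,281)),((190,73),(230,281)),range(80,276,3),5),('w2',((388.3,108),(400,312)),((402.6,108),(415.2,312)),range(116,296,3),5),
('w3',((385,30),(380,285)),((407,30),(398.5,285)),range(30,282,3),4),('w3',((372.7,341.7),(369,401)),((390.5,344),(385.5,402)),range(346,398,3),3),
('w4',((231,10),(250,263)),((252,10),(269.3,263)),range(10,260,3),6),('w4',((251,320),(252,380)),((269.3,320),(269,380)),range(322,378,3),3)]
for j,(n,L,R,rows,w) in enumerate(S):
    m=pickle.load(open(n+'.pkl','rb'));rows=np.array(list(rows));l,r=edges(n,L,R,rows,w)
    for e,side in ((l,1),(r,-1)):
        for u,v in zip(e,rows):
            if u==u: o,d=ray(m,u,v); data.append((o,d,side,j,v))
def axis(p,x):
    y0,s1,s2,xk,z0,sz=p
    y=y0+np.where(x>xk,s1,s2)*(x-xk); return y,z0+sz*(x-600),np.where(x>xk,s1,s2)
def res(p):
    out=[]
    for o,d,side,n,v in data:
        q=o+d*((p[4]-o[2])/d[2]); z=p[4]+p[5]*(q[0]-600); q=o+d*((z-o[2])/d[2])
        y,z,s=axis(p,q[0]); a=np.array([1,float(s),p[5]]); c=np.cross(d,a); c/=np.linalg.norm(c)
        out.append((o-np.array([q[0],y,z]))@c)
    return np.array(out)
sides=np.array([d[2] for d in data])
p0=np.array([-65,0.12,0.12,590,255,0.04])
r0=res(p0); sg=1 if np.median(r0[sides==1])>np.median(r0[sides==-1]) else -1
f=least_squares(lambda p:res(p)-sg*6*sides,p0,loss='cauchy',f_scale=0.2,x_scale=[1,.01,.01,10,1,.01])
if __name__=='__main__':
    p=f.x;print('y@k %.2f s1 %.4f s2 %.4f xk %.1f z600 %.2f sz %.4f'%tuple(p),'deg',np.degrees(np.arctan(p[[1,2,5]])).round(2))
    e=f.fun
    for n in range(6):
        for s in(1,-1):
            k=[i for i,d in enumerate(data) if d[3]==n and d[2]==s];print(S[n][0],n,s,np.median(e[k]).round(2),np.median(abs(e[k])).round(2),len(k), 'first/last third',np.median(e[k][:len(k)//3]).round(2),np.median(e[k][-len(k)//3:]).round(2))
    cov=np.linalg.inv(f.jac.T@f.jac)*0.3**2
    print('sig',np.sqrt(np.diag(cov)).round(4))
    np.save('rod.npy',p)
    for x in(470,500,550,600,650,700): print(x,*[round(float(t),2) for t in axis(p,x)])
    m3,m4=[pickle.load(open(n+'.pkl','rb')) for n in('w3','w4')]
    c3=[(188,236),(360,243),(348,370),(175,360)];c4=[(232,157),(411,167),(408,294),(233,288)]
    for a,b in zip(c3,c4): 
        X,er=tri([ray(m3,300+(a[0]+.5)/3-.5,220+(a[1]+.5)/3-.5),ray(m4,150+(b[0]+.5)/3-.5,220+(b[1]+.5)/3-.5)]);print('corner',X.round(1),np.round(er,2))
    for n,u,v in [('w3',396,17)]: print('tip',onz(m3,u,v,258).round(1))
    print('boss face w3',onz(m3,377,403,263).round(1),'w4',onz(m4,261,385,263).round(1))
E
python3 fit.py
```

```text
y@k -57.17 s1 0.1643 s2 0.2380 xk 590.8 z600 262.07 sz 0.0130 deg [ 9.33 13.38  0.75]
w1 0 1 0.06 0.11 65 first/last third 0.06 0.1
w1 0 -1 0.04 0.29 64 first/last third 1.89 0.39
w2 1 1 -0.76 0.76 53 first/last third -0.38 -0.9
w2 1 -1 0.01 0.04 58 first/last third 0.01 -0.02
w3 2 1 -0.13 0.27 83 first/last third -0.58 -0.13
w3 2 -1 0.07 0.12 78 first/last third 0.03 0.12
w3 3 1 0.08 0.15 18 first/last third 0.11 -1.67
w3 3 -1 -0.27 0.31 18 first/last third -0.28 0.77
w4 4 1 -0.0 0.13 81 first/last third -0.92 0.0
w4 4 -1 0.02 0.13 78 first/last third -0.11 0.12
w4 5 1 -0.16 0.44 17 first/last third -0.15 -0.71
w4 5 -1 0.08 0.09 19 first/last third 0.07 1.74
sig [2.7870e-01 1.4000e-03 8.0000e-04 1.2699e+00 1.7700e-01 2.4000e-03]
470 -85.92 260.38 0.24
500 -78.78 260.77 0.24
550 -66.89 261.42 0.24
600 -55.66 262.07 0.16
650 -47.45 262.72 0.16
700 -39.24 263.37 0.16
corner [621.9 -68.5 277.5] [0.19 0.19]
corner [618.2 -34.9 275.1] [0.02 0.02]
corner [643.9 -30.8 278.5] [0.33 0.33]
corner [649.4 -64.8 277.8] [0.08 0.08]
tip [474.5 -84.  258. ]
boss face w3 [704.1 -37.5 263. ] w4 [706.5 -37.9 263. ]
```

```bash
python3 - <<'E'
from h import *
togo([633.5,-50,310],1.728)
E
```

```text
clock 3.32 pos [599.89 -20.85 353.27] rot [3.1377 0.0085 1.7653] F [-0.38  0.31  0.55] T [-0.011 -0.012  0.006] op 1.002
translation cm [-3.47  2.72  4.37] n rows 1.4882887128650024 twist 0.0373
```

>>> arm_command --plan '[{"translation": [-1.7,1.3,1],"twist": 0.02,"gripper": 1},{"translation": [-3.47,2.72,2],"twist": 0.037,"gripper": 1},{"translation": [-3.47,2.72,3.5],"twist": 0.037,"gripper": 1},{"translation": [-3.47,2.72,4.4],"twist": 0.037,"gripper": 1},{"translation": [-3.47,2.72,4.4],"twist": 0.037,"gripper": 1}]'

```text
clock: 3.73
eef_pos: [632.2, -51.2, 307.4]
tcp_rot: [3.141, 0.008, 1.727]
contact_force: [-0.8, 0.1, 0.1]
opening: 0.998
```

```bash
python3 - <<'E'
from h import *
togo([633.5,-50,238],1.728)
i=grab_frame('wrist');cv2.imwrite('pics/w5.png',i)
E
```

```text
clock 3.73 pos [632.19 -51.19 307.37] rot [3.1412 0.0076 1.7267] F [-0.76  0.1   0.07] T [-0.065 -0.007  0.018] op 0.998
translation cm [0.15 0.15 6.94] n rows 1.6640300195453597 twist -0.0013
```

View pics/w5.png

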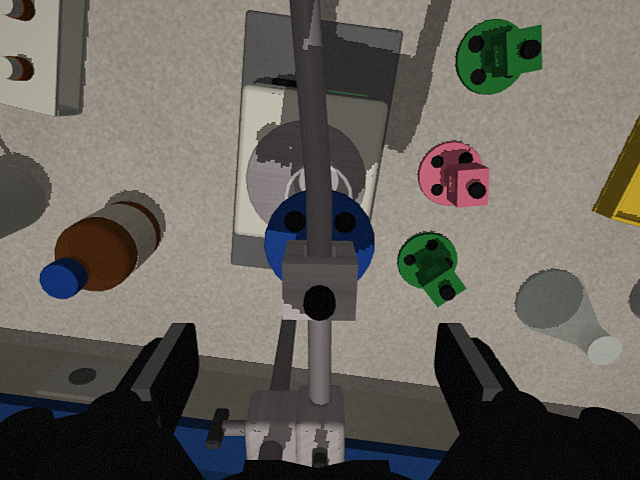

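>>> arm_command --plan '[{"translation": [0.15,0.15,1.7],"twist": 0,"gripper": 1},{"translation": [0.15,0.15,3.5],"twist": 0,"gripper": 1},{"translation": [0.15,0.15,5.2],"twist": 0,"gripper": 1},{"translation": [0.15,0.15,6.9],"twist": 0,"gripper": 1},{"translation": [0.15,0.15,6.9],"twist": 0,"gripper": 1}]'

```text
clock: 4.2
eef_pos: [632.3, -49.5, 237.6]
tcp_rot: [-3.14, 0.007, 1.727]
contact_force: [-0.0, -0.5, -0.3]
opening: 1.0
```

```bash
python3 - <<'E'
from h import *
togo([633.5,-50,238],1.728)
i=grab_frame('wrist');cv2.imwrite('pics/w6.png',i)
E
```

```text
clock 4.2 pos [632.3  -49.48 237.57] rot [-3.1397  0.007   1.7274] F [-0.   -0.52 -0.3 ] T [ 0.004  0.012 -0.029] op 1.0
translation cm [-0.07  0.11 -0.04] n rows 0.03297383451303499 twist -0.0006
```

View pics/w6.png

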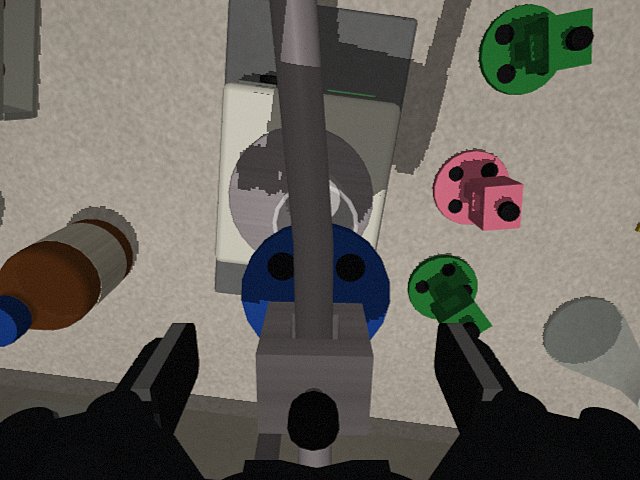

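>>> arm_command --plan '[{"translation": [0,0.1,0],"twist": 0,"gripper": 0.8},{"translation": [0,0.1,0],"twist": 0,"gripper": 0.65},{"translation": [0,0.1,0],"twist": 0,"gripper": 0.55},{"translation": [0,0.1,0],"twist": 0,"gripper": 0.48},{"translation": [0,0.1,0],"twist": 0,"gripper": 0.48}]' --squeeze 25

```text
clock: 4.67
eef_pos: [634.4, -49.4, 240.1]
tcp_rot: [3.141, 0.008, 1.727]
contact_force: [0.1, -0.5, -1.0]
opening: 0.477
```

```bash
python3 - <<'E'
from h import *
togo([633.5,-50,238],1.728)
i=grab_frame('wrist');cv2.imwrite('pics/w7.png',i[200:480,150:480])
E
```

```text
clock 4.67 pos [634.42 -49.41 240.1 ] rot [3.1407 0.0078 1.7274] F [ 0.09 -0.53 -1.01] T [ 0.027  0.049 -0.007] op 0.477
translation cm [-0.04 -0.1   0.21] n rows 0.05672224554155709 twist -0.0006
```

View pics/w7.png

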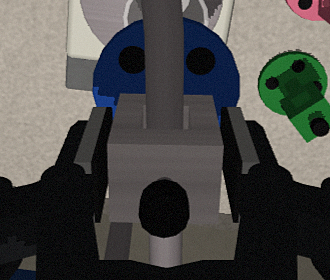

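>>> arm_command --plan '[{"translation": [0,0,0],"twist": 0,"gripper": 0.44},{"translation": [0,0,0],"twist": 0,"gripper": 0.41},{"translation": [0,0,0],"twist": 0,"gripper": 0.38},{"translation": [0,0,0],"twist": 0,"gripper": 0.35},{"translation": [0,0,0],"twist": 0,"gripper": 0.32}]' --squeeze 25

```text
clock: 5.13
eef_pos: [634.4, -49.5, 240.1]
tcp_rot: [3.141, 0.008, 1.727]
contact_force: [0.6, -0.2, 3.2]
opening: 0.396
```

```bash
python3 - <<'E'
from h import *
for k in range(3):
    i=grab_frame('wrist')
    togo([633.5,-50,240])
cv2.imwrite('pics/w8.png',cv2.resize(i[200:480,150:480],None,fx=2,fy=2))
E
```

```text
clock 5.18 pos [634.42 -49.5  240.07] rot [3.1407 0.0079 1.7274] F [-0.27 -0.95  2.51] T [-0.119  0.007 -0.028] op 0.393
translation cm [-0.03 -0.1   0.01] n rows 0.025248723371037948 twist None
clock 5.23 pos [634.43 -49.5  240.06] rot [3.1407 0.0079 1.7274] F [-1.01 -0.66  2.03] T [-0.143 -0.032  0.025] op 0.393
translation cm [-0.03 -0.1   0.01] n rows 0.025449431580230178 twist None
clock 5.28 pos [634.43 -49.45 240.02] rot [3.1407 0.0078 1.7274] F [-0.72 -1.59  2.83] T [-0.106  0.064  0.03 ] op 0.397
translation cm [-0.04 -0.1   0.  ] n rows 0.026008054013527862 twist None
```

View pics/w8.png

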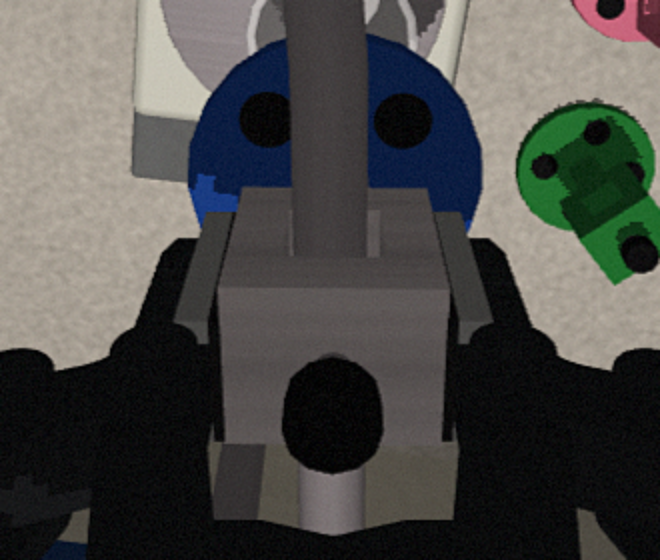

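>>> arm_command --plan '[{"translation": [-0.02,0,-0.02],"twist": 0,"gripper": 0.32},{"translation": [-0.04,0,-0.04],"twist": 0,"gripper": 0.32},{"translation": [-0.06,0,-0.06],"twist": 0,"gripper": 0.32},{"translation": [-0.08,0,-0.08],"twist": 0,"gripper": 0.32},{"translation": [-0.1,0,-0.1],"twist": 0,"gripper": 0.32}]' --squeeze 25

```text
clock: 5.7
eef_pos: [634.3, -50.4, 240.7]
tcp_rot: [3.141, 0.008, 1.727]
contact_force: [-0.0, -0.2, -0.1]
opening: 0.396
```

```bash
cat > st.py <<'E'
from h import *
import sys
n=int(sys.argv[1]) if len(sys.argv)>1 else 3
F=[];T=[]
for k in range(n):
    s=sense();F.append(s['contact_force']);T.append(s['wrist_torque'])
    if k<n-1: i=grab_frame('wrist')
F=np.array(F);R=Ro.from_euler('xyz',s['tcp_rot']).as_matrix()
print('t %.2f'%s['clock'],'pos',s['eef_pos'].round(2),'yaw %.4f'%s['tcp_rot'][2],'op %.3f'%s['opening'])
print('F',F.round(1).tolist(),'mean',F.mean(0).round(2),'tool',(R.T@F.mean(0)).round(2),'T',np.mean(T,0).round(3))
p=np.load('rod.npy');x=s['eef_pos'][0];k=p[0]+(p[1] if x>p[3] else p[2])*(x-p[3]);print('axis y %.2f z %.2f'%(k,p[4]+p[5]*(x-600)))
E
python3 st.py 4
```

```text
t 5.85 pos [634.48 -50.49 240.87] yaw 1.7274 op 0.394
F [[-0.0, -0.2, -0.1], [-0.7, 0.4, -1.8], [0.3, 0.1, -1.6], [0.3, -1.1, -0.8]] mean [-0.03 -0.19 -1.08] tool [-0.17 -0.06  1.08] T [0.012 0.026 0.014]
axis y -50.00 z 262.52
```

>>> arm_command --plan '[{"translation": [0,0,-0.03],"twist": 0,"gripper": 0.32},{"translation": [0,0,-0.06],"twist": 0,"gripper": 0.32},{"translation": [0,0,-0.09],"twist": 0,"gripper": 0.32},{"translation": [0,0,-0.1],"twist": 0,"gripper": 0.32},{"translation": [0,0,-0.1],"twist": 0,"gripper": 0.32}]' --squeeze 25

```text
clock: 6.27
eef_pos: [634.5, -50.5, 241.9]
tcp_rot: [3.141, 0.008, 1.727]
contact_force: [0.2, 0.0, -1.2]
opening: 0.394
```

```bash
python3 st.py 4; python3 -c "
from h import *
i=grab_frame('wrist');cv2.imwrite('pics/w9.png',cv2.resize(i[270:380,250:390],None,fx=4,fy=4,interpolation=2))"
```

```text
t 6.42 pos [634.44 -50.44 241.83] yaw 1.7274 op 0.393
F [[0.2, 0.0, -1.2], [-0.0, 0.2, -1.0], [-0.9, -1.0, -2.7], [-0.2, 0.8, -1.3]] mean [-0.24 -0.   -1.56] tool [ 0.05 -0.24  1.56] T [ 0.017 -0.023 -0.001]
axis y -50.00 z 262.52
```

View pics/w9.png

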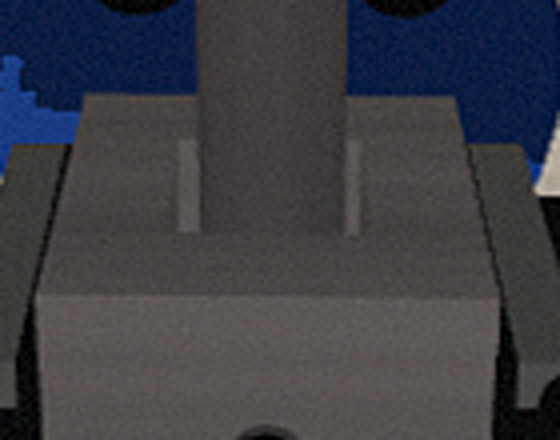

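```bash
cat > way.py <<'E'
from h import *
import sys
# usage way.py dy dz x1 x2 ...
dy,dz=float(sys.argv[1]),float(sys.argv[2])
p=np.load('rod.npy');s=sense();R=Ro.from_euler('xyz',s['tcp_rot']).as_matrix()
ay=lambda x:p[0]+(p[1] if x>p[3] else p[2])*(x-p[3])
for x in map(float,sys.argv[3:]):
    b=13.;y1,y2=ay(x-b),ay(x+b);y=(y1+y2)/2;yaw=np.pi/2+np.arctan2(y2-y1,2*b)
    t=R.T@(np.array([x,y+dy,p[4]+p[5]*(x-600)+dz])-s['eef_pos'])/10
    print(x,t.round(3).tolist(),'twist %.4f'%-(yaw-s['tcp_rot'][2]))
E
python3 way.py -0.3 -20.7 631 627 622 617 614
```

```text
631.0 [0.014, -0.35, 0.009] twist -0.0062
627.0 [0.011, -0.755, 0.014] twist -0.0062
622.0 [0.008, -1.262, 0.021] twist -0.0062
617.0 [0.005, -1.768, 0.027] twist -0.0062
614.0 [0.003, -2.072, 0.031] twist -0.0062
```

>>> arm_command --plan '[{"translation": [0.01,-0.35,0.01],"twist": -0.003,"gripper": 0.32},{"translation": [0.01,-0.75,0.01],"twist": -0.006,"gripper": 0.32},{"translation": [0.01,-1.25,0.02],"twist": -0.006,"gripper": 0.32},{"translation": [0.005,-1.75,0.03],"twist": -0.006,"gripper": 0.32},{"translation": [0.005,-2.05,0.03],"twist": -0.006,"gripper": 0.32}]' --squeeze 25

```text
clock: 6.88
eef_pos: [613.3, -53.7, 241.5]
tcp_rot: [-3.142, 0.008, 1.733]
contact_force: [-0.1, 0.0, -1.7]
opening: 0.391
```

```bash
cat > look.py <<'E'
from h import *
import sys
i=grab_frame('wrist');cv2.imwrite('pics/'+sys.argv[1]+'.png',cv2.resize(i[270:380,250:390],None,fx=4,fy=4,interpolation=2))
E
python3 st.py 3; python3 look.py w10; python3 way.py -0.3 -20.7 610 606 602 598 594
```

```text
t 6.98 pos [613.53 -53.76 241.68] yaw 1.7331 op 0.397
F [[-0.1, 0.0, -1.7], [-0.3, -0.3, -1.7], [-0.1, -1.1, -0.5]] mean [-0.16 -0.49 -1.33] tool [-0.44 -0.24  1.33] T [ 0.005 -0.045  0.033]
axis y -53.44 z 262.25
610.0 [-0.0, -0.399, 0.021] twist -0.0004
606.0 [-0.0, -0.804, 0.026] twist -0.0004
602.0 [-0.007, -1.211, 0.031] twist -0.0055
598.0 [-0.022, -1.619, 0.036] twist -0.0165
594.0 [-0.036, -2.026, 0.041] twist -0.0275
```

View pics/w10.png

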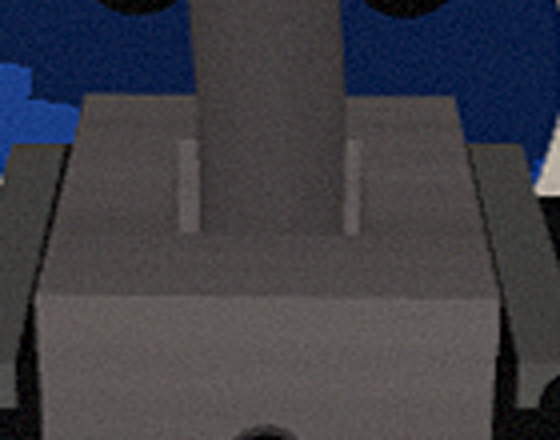

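>>> arm_command --plan '[{"translation": [0,-0.4,0.01],"twist": 0,"gripper": 0.32},{"translation": [0,-0.8,0.015],"twist": -0.001,"gripper": 0.32},{"translation": [-0.007,-1.2,0.02],"twist": -0.006,"gripper": 0.32},{"translation": [-0.02,-1.6,0.03],"twist": -0.016,"gripper": 0.32},{"translation": [-0.035,-2.0,0.03],"twist": -0.027,"gripper": 0.32}]' --squeeze 25

```text
clock: 7.45
eef_pos: [593.8, -57.4, 241.4]
tcp_rot: [3.141, 0.008, 1.761]
contact_force: [-0.1, -0.7, -0.6]
opening: 0.395
```

```bash
python3 st.py 3; python3 look.py w11; python3 way.py -0.3 -20.7 590 586 582 578 574
```

```text
t 7.55 pos [593.57 -57.4  241.44] yaw 1.7608 op 0.397
F [[-0.1, -0.7, -0.6], [-0.2, 0.2, -1.6], [0.6, 0.3, -1.6]] mean [ 0.07 -0.06 -1.28] tool [-0.06  0.06  1.28] T [-0.025  0.031  0.004]
axis y -56.72 z 261.99
590.0 [0.001, -0.41, 0.031] twist -0.0113
586.0 [-0.003, -0.818, 0.036] twist -0.0222
582.0 [-0.007, -1.226, 0.041] twist -0.0330
578.0 [-0.01, -1.634, 0.046] twist -0.0437
574.0 [-0.028, -2.044, 0.051] twist -0.0442
```

View pics/w11.png

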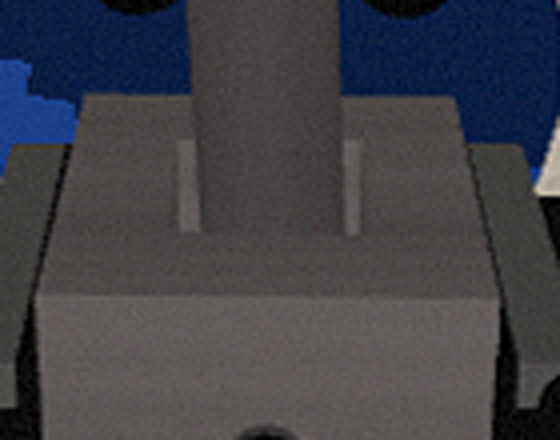

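>>> arm_command --plan '[{"translation": [0,-0.4,0.0],"twist": -0.011,"gripper": 0.32},{"translation": [0,-0.8,0.005],"twist": -0.022,"gripper": 0.32},{"translation": [-0.005,-1.2,0.01],"twist": -0.033,"gripper": 0.32},{"translation": [-0.01,-1.6,0.015],"twist": -0.044,"gripper": 0.32},{"translation": [-0.025,-2.0,0.02],"twist": -0.044,"gripper": 0.32}]' --squeeze 25

```text
clock: 8.02
eef_pos: [573.9, -61.4, 241.3]
tcp_rot: [3.141, 0.008, 1.805]
contact_force: [-0.5, -1.0, -1.3]
opening: 0.393
```

```bash
python3 st.py 3; python3 look.py w12; python3 way.py -0.3 -20.5 570 565 560 555 552
```

```text
t 8.12 pos [573.73 -61.49 241.35] yaw 1.8040 op 0.397
F [[-0.5, -1.0, -1.3], [-0.7, 0.2, -1.5], [0.2, 0.2, -1.1]] mean [-0.32 -0.19 -1.29] tool [-0.1  -0.36  1.29] T [-0.016  0.031 -0.002]
axis y -61.24 z 261.73
570.0 [0.002, -0.43, 0.025] twist -0.0005
565.0 [0.002, -0.944, 0.031] twist -0.0005
560.0 [0.002, -1.458, 0.038] twist -0.0005
555.0 [0.002, -1.971, 0.044] twist -0.0005
552.0 [0.002, -2.28, 0.048] twist -0.0005
```

View pics/w12.png

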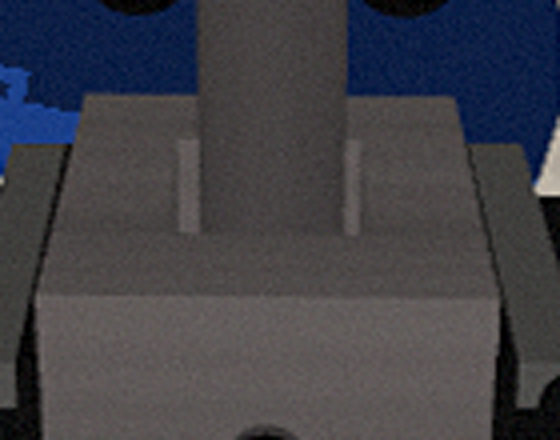

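>>> arm_command --plan '[{"translation": [0,-0.4,0.005],"twist": 0,"gripper": 0.32},{"translation": [0,-0.9,0.01],"twist": 0,"gripper": 0.32},{"translation": [0,-1.4,0.02],"twist": 0,"gripper": 0.32},{"translation": [0,-1.9,0.025],"twist": 0,"gripper": 0.32},{"translation": [0,-2.2,0.03],"twist": 0,"gripper": 0.32}]' --squeeze 25

```text
clock: 8.58
eef_pos: [551.9, -66.7, 241.0]
tcp_rot: [-3.141, 0.008, 1.804]
contact_force: [-0.0, 0.4, -1.6]
opening: 0.393
```

```bash
python3 st.py 6; python3 look.py w13; python3 way.py -0.3 -20.5 548 543 538 533 530
```

```text
t 8.83 pos [552.94 -66.56 241.22] yaw 1.8039 op 0.397
F [[-0.0, 0.4, -1.6], [-0.3, -0.6, -0.9], [0.3, -0.2, -0.8], [-0.8, -0.6, -1.2], [1.0, -0.1, -2.3], [-0.1, 1.0, -1.4]] mean [ 0.01 -0.02 -1.36] tool [-0.01  0.    1.36] T [ 0.003 -0.001 -0.001]
axis y -66.18 z 261.46
548.0 [0.005, -0.509, 0.026] twist -0.0005
543.0 [0.005, -1.023, 0.032] twist -0.0005
538.0 [0.005, -1.537, 0.038] twist -0.0005
533.0 [0.005, -2.051, 0.044] twist -0.0005
530.0 [0.005, -2.359, 0.048] twist -0.0005
```

View pics/w13.png

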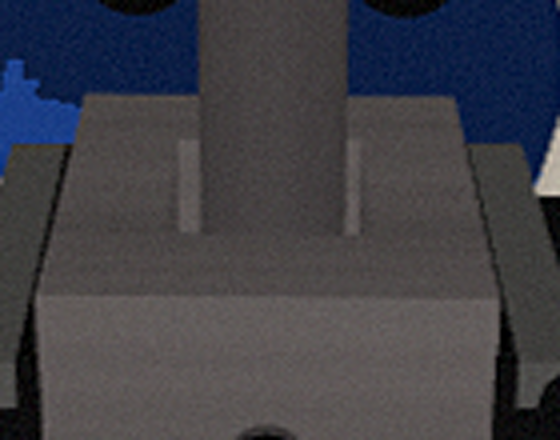

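>>> arm_command --plan '[{"translation": [0.01,-0.5,0.01],"twist": 0,"gripper": 0.32},{"translation": [0.02,-1.0,0.015],"twist": 0,"gripper": 0.32},{"translation": [0.025,-1.5,0.02],"twist": 0,"gripper": 0.32},{"translation": [0.025,-2.0,0.03],"twist": 0,"gripper": 0.32},{"translation": [0.025,-2.3,0.03],"twist": 0,"gripper": 0.32}]' --squeeze 25

```text
clock: 9.3
eef_pos: [529.7, -71.8, 240.8]
tcp_rot: [3.141, 0.008, 1.804]
contact_force: [-0.6, -0.2, -1.0]
opening: 0.393
```

```bash
python3 st.py 6; python3 look.py w14; python3 way.py -0.2 -20.5 526 521 516 511 508
```

```text
t 9.55 pos [530.76 -71.62 241.01] yaw 1.8038 op 0.398
F [[-0.6, -0.2, -1.0], [-0.3, 0.3, -0.8], [0.5, 0.1, -0.7], [-0.6, 0.2, -1.0], [0.1, -0.3, -0.8], [-0.5, -0.1, -1.4]] mean [-0.24 -0.02 -0.95] tool [ 0.04 -0.24  0.95] T [ 0.005  0.018 -0.004]
axis y -71.46 z 261.17
526.0 [-0.006, -0.492, 0.034] twist -0.0005
521.0 [-0.006, -1.006, 0.04] twist -0.0005
516.0 [-0.006, -1.52, 0.046] twist -0.0005
511.0 [-0.006, -2.034, 0.052] twist -0.0005
508.0 [-0.007, -2.342, 0.055] twist -0.0005
```

View pics/w14.png

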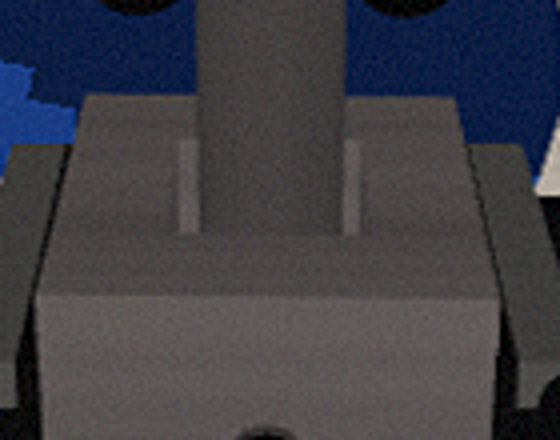

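```bash
python3 st.py 12
```

```text
t 10.15 pos [530.57 -71.57 240.86] yaw 1.8040 op 0.394
F [[-0.8, 0.3, -1.8], [0.3, 0.0, -1.0], [-0.7, 0.3, -0.9], [-1.0, 0.2, -1.2], [0.1, -0.5, -1.1], [-0.7, 0.6, -1.9], [0.1, 0.3, -0.5], [0.2, 0.0, -1.5], [-0.6, 0.1, -1.6], [-0.2, 0.6, -1.2], [-0.2, 0.1, -1.6], [-1.1, -0.5, -1.8]] mean [-0.38  0.13 -1.34] tool [ 0.23 -0.34  1.33] T [ 0.005 -0.005  0.016]
axis y -71.51 z 261.16
```

Free float (−1.34 N = weight alone). Continue, keeping height with the measured droop.

>>> arm_command --plan '[{"translation": [0,-0.4,0.005],"twist": 0,"gripper": 0.32},{"translation": [0,-0.8,0.01],"twist": 0,"gripper": 0.32},{"translation": [0,-1.2,0.015],"twist": 0,"gripper": 0.32},{"translation": [0,-1.6,0.02],"twist": 0,"gripper": 0.32},{"translation": [0,-2.0,0.025],"twist": 0,"gripper": 0.32}]' --squeeze 25

```text
clock: 10.57
eef_pos: [510.5, -76.4, 240.6]
tcp_rot: [3.141, 0.008, 1.804]
contact_force: [-0.2, 0.2, -2.0]
opening: 0.391
```

```bash
python3 st.py 10; python3 look.py w15; python3 way.py -0.2 -20.5 506 502 498 494 490
```

```text
t 11.02 pos [511.28 -76.2  240.59] yaw 1.8040 op 0.397
F [[-0.2, 0.2, -2.0], [-0.9, -0.4, -1.6], [0.3, -0.2, -0.1], [0.4, -0.7, -1.3], [-0.6, 0.5, -1.7], [0.0, 0.4, -1.2], [-0.3, 0.9, -1.2], [0.3, 0.3, -1.4], [0.8, -0.3, -1.3], [0.1, -0.2, -1.8]] mean [ 0.01  0.05 -1.36] tool [0.06 0.02 1.36] T [0.013 0.001 0.003]
axis y -76.10 z 260.91
506.0 [-0.016, -0.539, 0.02] twist -0.0004
502.0 [-0.016, -0.95, 0.025] twist -0.0004
498.0 [-0.016, -1.361, 0.03] twist -0.0004
494.0 [-0.016, -1.773, 0.035] twist -0.0004
490.0 [-0.016, -2.184, 0.04] twist -0.0004
```

View pics/w15.png

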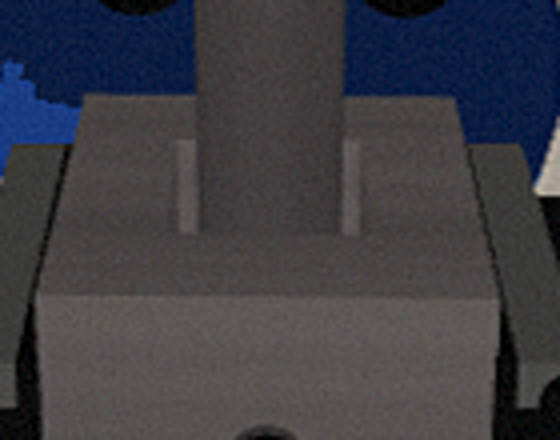

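>>> arm_command --plan '[{"translation": [0,-0.4,0.005],"twist": 0,"gripper": 0.32},{"translation": [0,-0.8,0.01],"twist": 0,"gripper": 0.32},{"translation": [0,-1.2,0.015],"twist": 0,"gripper": 0.32},{"translation": [-0.005,-1.6,0.02],"twist": 0,"gripper": 0.32},{"translation": [-0.005,-2.0,0.025],"twist": 0,"gripper": 0.32}]' --squeeze 25

```text
clock: 11.48
eef_pos: [491.2, -81.0, 240.3]
tcp_rot: [3.141, 0.008, 1.804]
contact_force: [0.1, -0.1, -1.3]
opening: 0.393
```

```bash
python3 st.py 10; python3 look.py w16; python3 way.py -0.2 -20.5 490 480 470 460 450
```

```text
t 11.93 pos [491.91 -80.82 240.28] yaw 1.8041 op 0.395
F [[0.1, -0.1, -1.3], [-1.0, 0.4, -1.0], [-0.1, 0.6, -1.3], [0.0, 0.0, -1.6], [-0.5, -0.4, -1.5], [0.4, 0.5, -1.0], [1.0, 0.2, -1.7], [0.4, 0.1, -0.8], [-0.2, 0.5, -1.8], [-0.7, 1.9, -1.8]] mean [-0.06  0.37 -1.39] tool [0.39 0.03 1.39] T [-0.    -0.     0.003]
axis y -80.71 z 260.66
490.0 [-0.008, -0.198, 0.013] twist -0.0003
480.0 [-0.009, -1.226, 0.025] twist -0.0003
470.0 [-0.009, -2.254, 0.037] twist -0.0003
460.0 [-0.009, -3.282, 0.05] twist -0.0003
450.0 [-0.009, -4.309, 0.062] twist -0.0003
```

View pics/w16.png

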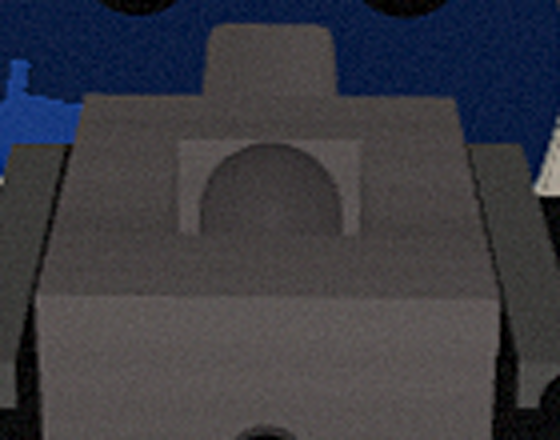

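>>> arm_command --plan '[{"translation": [0,-0.3,0.005],"twist": 0,"gripper": 0.32},{"translation": [0,-0.6,0.01],"twist": 0,"gripper": 0.32},{"translation": [0,-0.9,0.01],"twist": 0,"gripper": 0.32},{"translation": [-0.005,-1.2,0.015],"twist": 0,"gripper": 0.32},{"translation": [-0.005,-1.2,0.015],"twist": 0,"gripper": 0.32}]' --squeeze 25

```text
clock: 12.4
eef_pos: [479.5, -83.8, 240.0]
tcp_rot: [3.141, 0.008, 1.804]
contact_force: [0.1, 0.1, -0.9]
opening: 0.394
```

```bash
python3 st.py 8; python3 look.py w17; python3 way.py -0.2 -20.5 480 475 470 465 460
```

```text
t 12.75 pos [480.33 -83.63 240.11] yaw 1.8041 op 0.394
F [[0.1, 0.1, -0.9], [0.1, -0.3, -1.7], [0.2, -0.8, -0.7], [0.5, -0.1, -0.4], [0.2, -0.2, -1.1], [0.2, 0.0, -1.1], [-0.1, 0.3, -0.5], [0.1, -0.0, -1.3]] mean [ 0.18 -0.12 -0.96] tool [-0.15  0.14  0.96] T [-0.    -0.001  0.002]
axis y -83.46 z 260.51
480.0 [-0.004, -0.034, 0.008] twist -0.0003
475.0 [-0.004, -0.548, 0.014] twist -0.0003
470.0 [-0.004, -1.062, 0.02] twist -0.0003
465.0 [-0.004, -1.576, 0.027] twist -0.0003
460.0 [-0.004, -2.09, 0.033] twist -0.0003
```

View pics/w17.png

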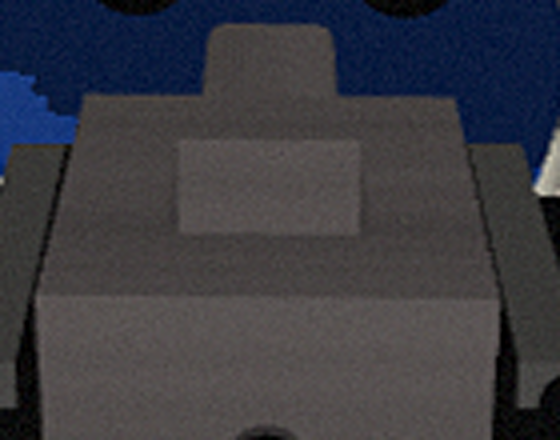

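>>> arm_command --plan '[{"translation": [0,-0.4,0.0],"twist": 0,"gripper": 0.32},{"translation": [0,-0.8,0.0],"twist": 0,"gripper": 0.32},{"translation": [-0.005,-1.2,0.0],"twist": 0,"gripper": 0.32},{"translation": [-0.005,-1.7,0.0],"twist": 0,"gripper": 0.32},{"translation": [-0.005,-2.2,0.0],"twist": 0,"gripper": 0.32}]' --squeeze 25

```text
clock: 13.22
eef_pos: [458.3, -88.9, 240.1]
tcp_rot: [3.141, 0.008, 1.804]
contact_force: [-0.2, 0.2, -0.6]
opening: 0.396
```

>>> arm_command --plan '[{"translation": [0,-0.5,0.0],"twist": 0,"gripper": 0.32},{"translation": [0,-1,0.0],"twist": 0,"gripper": 0.32},{"translation": [0,-1.6,0.0],"twist": 0,"gripper": 0.32},{"translation": [0,-2.3,0.0],"twist": 0,"gripper": 0.32},{"translation": [0,-3,0.0],"twist": 0,"gripper": 0.32}]' --squeeze 30

```text
clock: 13.63
eef_pos: [428.4, -96.0, 240.0]
tcp_rot: [3.141, 0.008, 1.804]
contact_force: [-0.7, -0.8, -1.4]
opening: 0.394
```

```bash
python3 st.py 4; python3 - <<'E'
from h import *
i=grab_frame('wrist');cv2.imwrite('pics/w18.png',i)
i=grab_frame('top');crop(i,270,150,410,330,3,'t18.png')
E
```

```text
t 13.78 pos [428.64 -95.95 240.12] yaw 1.8037 op 0.399
F [[-0.7, -0.8, -1.4], [-0.9, 0.5, -1.6], [0.4, -0.1, -1.0], [0.7, 0.2, -1.2]] mean [-0.16 -0.06 -1.3 ] tool [-0.02 -0.17  1.3 ] T [-0.009  0.023 -0.017]
axis y -95.76 z 259.84
```

View pics/w18.png

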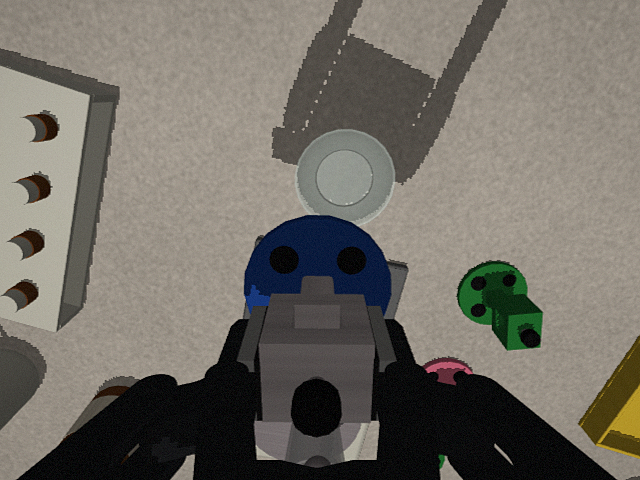

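View pics/t18.png

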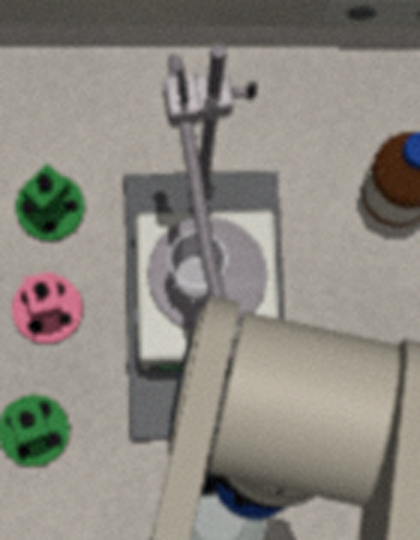

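```bash
python3 - <<'E'
from h import *
import pickle
crop(cv2.imread('pics/tray1.png'),225,165,405,390,2.5,'tray1c.png')
E
```

```text
(no output)
```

View pics/tray1c.png

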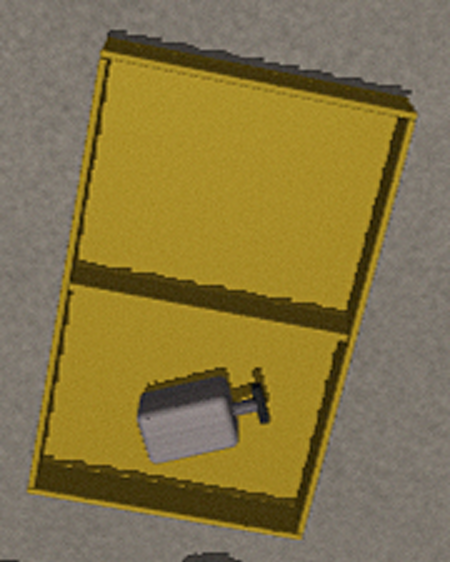

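```bash
python3 - <<'E'
from h import *
import pickle
m=pickle.load(open('tray1.pkl','rb'))
P=[onz(m,225+(u+.5)/2.5-.5,165+(v+.5)/2.5-.5,32)[:2] for u,v in [(102,52),(415,115),(300,538),(30,490),(72,285),(350,335)]]
for q in P: print(q.round(1))
c=np.mean(P[:4],0);print('centre',c.round(1),[np.linalg.norm(P[i]-P[(i+1)%4]).round(1) for i in range(4)])
ax=(P[2]+P[3]-P[0]-P[1])/2;yaw=np.arctan2(ax[1],ax[0]);print('yaw x',np.degrees(yaw))
f=c-ax/np.linalg.norm(ax)*64;print('tray_free',f.round(1), 'mid quad',((P[0]+P[1]+P[4]+P[5])/4).round(1))
togo([f[0],f[1],240])
E
```

```text
[365.7 280.6]
[382.  437.1]
[637.6 410.8]
[620.4 255. ]
[491.2 272.3]
[505.7 421.7]
centre [501.4 345.9] [np.float64(157.3), np.float64(256.9), np.float64(156.7), np.float64(256.0)]
yaw x -5.809881496885148
tray_free [437.7 352.4] mid quad [436.1 352.9]
clock 13.88 pos [429.34 -95.88 240.2 ] rot [3.1405 0.0081 1.804 ] F [ 0.01  0.44 -1.89] T [-0.005  0.04   0.012] op 0.392
translation cm [43.42 11.17 -0.32] n rows 10.751731257179914 twist None
```

>>> arm_command --plan '[{"translation": [1.5,0.4,0],"twist": 0,"gripper": 0.32},{"translation": [4,1,0],"twist": 0,"gripper": 0.32},{"translation": [7,1.8,0],"twist": 0,"gripper": 0.32},{"translation": [10.5,2.7,0],"twist": 0,"gripper": 0.32},{"translation": [14,3.6,0],"twist": 0,"gripper": 0.32}]' --squeeze 35

```text
clock: 14.3
eef_pos: [432.3, 50.0, 239.3]
tcp_rot: [3.14, 0.008, 1.803]
contact_force: [0.7, 0.2, -0.7]
opening: 0.398
```

>>> arm_command --plan '[{"translation": [3.3,0.85,0],"twist": 0,"gripper": 0.32},{"translation": [6.6,1.7,0],"twist": 0,"gripper": 0.32},{"translation": [10,2.6,0],"twist": 0,"gripper": 0.32},{"translation": [13,3.3,0],"twist": 0,"gripper": 0.32},{"translation": [16,4.1,0],"twist": 0,"gripper": 0.32}]'

```text
clock: 14.72
eef_pos: [435.2, 217.2, 238.0]
tcp_rot: [3.14, 0.008, 1.803]
contact_force: [0.3, -0.8, -1.3]
opening: 0.396
```

```bash
python3 -c "
from h import *
togo([437.5,352.5,240])"
```

```text
clock 14.72 pos [435.25 217.23 238.03] rot [3.1396 0.0081 1.8035] F [ 0.32 -0.79 -1.27] T [ 0.015 -0.005 -0.002] op 0.396
translation cm [13.11  3.34 -0.3 ] n rows 3.2446106522796723 twist None
```

>>> arm_command --plan '[{"translation": [3.5,0.9,0],"twist": 0,"gripper": 0.32},{"translation": [7,1.8,0],"twist": 0,"gripper": 0.32},{"translation": [10.5,2.7,0],"twist": 0,"gripper": 0.32},{"translation": [12.5,3.2,0],"twist": 0,"gripper": 0.32},{"translation": [13.1,3.3,0],"twist": 0,"gripper": 0.32}]'

```text
clock: 15.13
eef_pos: [437.3, 356.0, 236.8]
tcp_rot: [3.139, 0.007, 1.806]
contact_force: [-1.1, 0.1, -0.5]
opening: 0.395
```

```bash
python3 - <<'E'
from h import *
i=grab_frame('wrist');i=grab_frame('wrist');cv2.imwrite('pics/w19.png',i)
i=grab_frame('scene');crop(i,380,190,560,370,3,'s19.png')
togo([437.5,352.5,100])
E
```

```text
clock 15.28 pos [436.9  352.12 236.58] rot [3.1405 0.0089 1.8047] F [ 0.45  0.67 -1.3 ] T [ 0.011 -0.006 -0.01 ] op 0.397
translation cm [ 0.15  0.05 13.66] n rows 3.2753866832959337 twist None
```

View pics/w19.png

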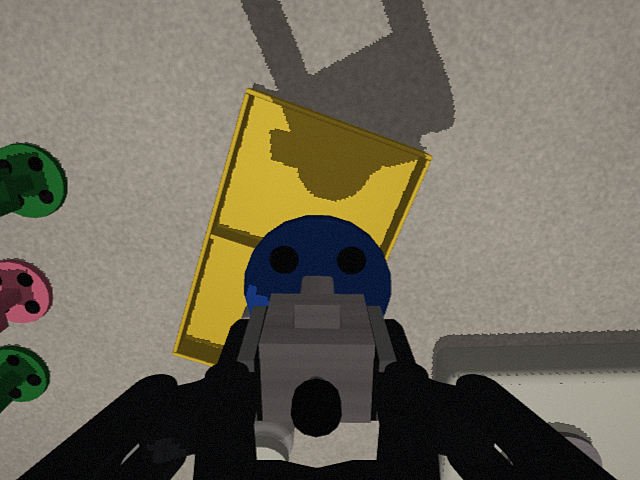

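View pics/s19.png

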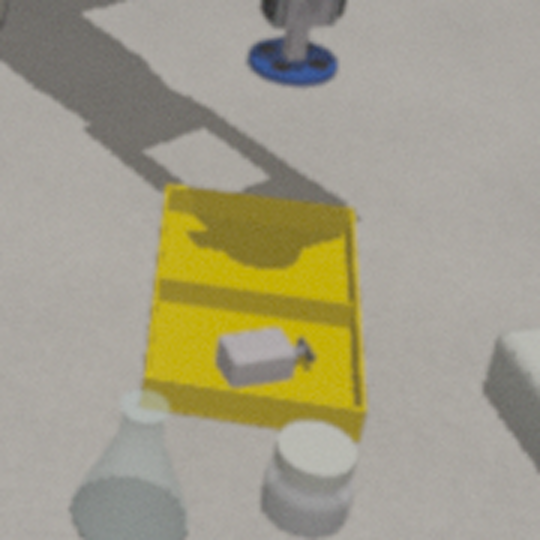

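>>> arm_command --plan '[{"translation": [0.1,0,2],"twist": 0,"gripper": 0.32},{"translation": [0.1,0,5],"twist": 0,"gripper": 0.32},{"translation": [0.1,0,8.5],"twist": 0,"gripper": 0.32},{"translation": [0.1,0,11.5],"twist": 0,"gripper": 0.32},{"translation": [0.1,0,13.5],"twist": 0,"gripper": 0.32}]'

```text
clock: 15.7
eef_pos: [436.1, 349.3, 99.1]
tcp_rot: [-3.14, 0.01, 1.803]
contact_force: [-0.4, -0.6, -1.5]
opening: 0.393
```

```bash
python3 - <<'E'
from h import *
i=grab_frame('wrist');i=grab_frame('wrist');cv2.imwrite('pics/w20.png',i)
togo([437.5,352.5,52])
E
```

```text
clock 15.8 pos [435.24 348.73  98.55] rot [-3.1367  0.012   1.8033] F [-0.11 -0.21 -0.76] T [-0.004  0.018 -0.001] op 0.393
translation cm [0.37 0.33 4.65] n rows 1.1213717620090746 twist None
```

View pics/w20.png

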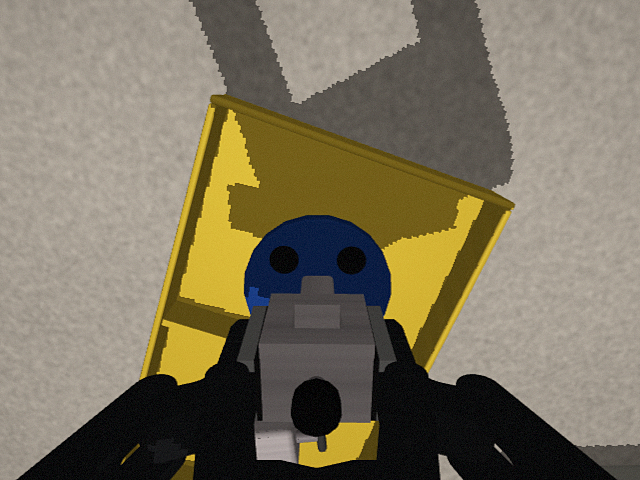

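>>> arm_command --plan '[{"translation": [0.2,0.2,1.2],"twist": 0,"gripper": 0.32},{"translation": [0.35,0.3,2.4],"twist": 0,"gripper": 0.32},{"translation": [0.35,0.3,3.6],"twist": 0,"gripper": 0.32},{"translation": [0.35,0.3,4.3],"twist": 0,"gripper": 0.32},{"translation": [0.35,0.3,4.5],"twist": 0,"gripper": 0.32}]'

```text
clock: 16.22
eef_pos: [436.8, 351.8, 52.3]
tcp_rot: [-3.135, 0.013, 1.803]
contact_force: [0.0, 0.5, -1.0]
opening: 0.393
```

```bash
python3 - <<'E'
from h import *
i=grab_frame('wrist');i=grab_frame('wrist');cv2.imwrite('pics/w21.png',i)
togo([437.5,352.5,42])
E
```

```text
clock 16.32 pos [437.1  352.16  53.18] rot [-3.1361  0.0123  1.8034] F [ 0.02  0.49 -0.74] T [-0.021  0.01  -0.004] op 0.395
translation cm [0.04 0.05 1.12] n rows 0.2683543914426608 twist None
```

View pics/w21.png

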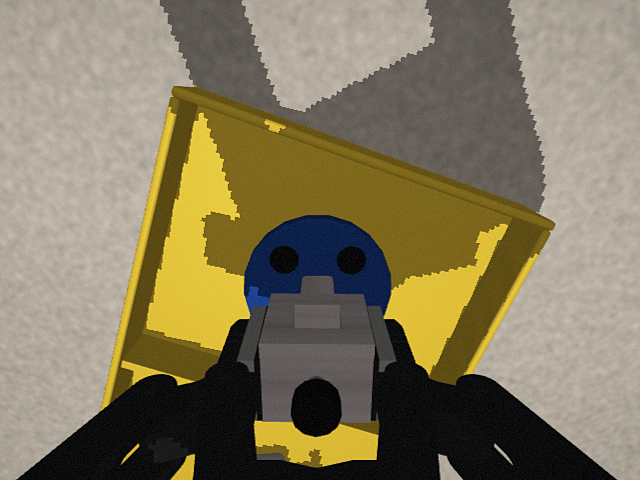

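>>> arm_command --plan '[{"translation": [0,0,0.2],"twist": 0,"gripper": 0.32},{"translation": [0,0,0.4],"twist": 0,"gripper": 0.32},{"translation": [0,0,0.6],"twist": 0,"gripper": 0.32},{"translation": [0,0,0.7],"twist": 0,"gripper": 0.32},{"translation": [0,0,0.8],"twist": 0,"gripper": 0.32}]'

```text
clock: 16.73
eef_pos: [437.1, 352.1, 45.2]
tcp_rot: [-3.136, 0.012, 1.803]
contact_force: [-0.1, -0.7, -1.2]
opening: 0.393
```

```bash
python3 st.py 4|head -2
```

```text
t 16.88 pos [437.06 352.04  45.16] yaw 1.8035 op 0.396
F [[-0.1, -0.7, -1.2], [-0.1, 0.5, -1.7], [-0.9, -0.2, -1.2], [0.4, -0.3, -1.0]] mean [-0.15 -0.16 -1.26] tool [-0.11 -0.17  1.26] T [ 0.028 -0.02  -0.009]
```

>>> arm_command --plan '[{"translation": [0,0,0.03],"twist": 0,"gripper": 0.32},{"translation": [0,0,0.06],"twist": 0,"gripper": 0.32},{"translation": [0,0,0.1],"twist": 0,"gripper": 0.32},{"translation": [0,0,0.15],"twist": 0,"gripper": 0.32},{"translation": [0,0,0.2],"twist": 0,"gripper": 0.32}]'

```text
clock: 17.3
eef_pos: [437.1, 352.0, 43.1]
tcp_rot: [-3.136, 0.012, 1.803]
contact_force: [0.1, 0.4, -0.5]
opening: 0.396
```

```bash
python3 st.py 4|head -2
```

```text
t 17.45 pos [437.04 352.    43.1 ] yaw 1.8035 op 0.391
F [[0.1, 0.4, -0.5], [-0.1, 0.8, -0.7], [0.2, 0.2, -0.5], [0.9, 0.3, -1.1]] mean [ 0.29  0.43 -0.71] tool [0.36 0.38 0.7 ] T [ 0.023 -0.004  0.01 ]
```

>>> arm_command --plan '[{"translation": [0,0,0.03],"twist": 0,"gripper": 0.32},{"translation": [0,0,0.06],"twist": 0,"gripper": 0.32},{"translation": [0,0,0.1],"twist": 0,"gripper": 0.32},{"translation": [0,0,0.1],"twist": 0,"gripper": 0.32},{"translation": [0,0,0.1],"twist": 0,"gripper": 0.32}]'

```text
clock: 17.87
eef_pos: [437.0, 352.0, 42.1]
tcp_rot: [-3.136, 0.012, 1.803]
contact_force: [0.0, 0.0, -1.4]
opening: 0.392
```

```bash
python3 st.py 4|head -2
```

```text
t 18.02 pos [437.03 351.97  42.1 ] yaw 1.8034 op 0.395
F [[0.0, 0.0, -1.4], [0.5, 0.4, -1.7], [-0.1, 0.3, -0.4], [-0.1, 0.2, -1.6]] mean [ 0.08  0.2  -1.28] tool [0.19 0.14 1.28] T [-0.002 -0.01  -0.028]
```

Not yet down; keep feeling.

>>> arm_command --plan '[{"translation": [0,0,0.03],"twist": 0,"gripper": 0.32},{"translation": [0,0,0.06],"twist": 0,"gripper": 0.32},{"translation": [0,0,0.1],"twist": 0,"gripper": 0.32},{"translation": [0,0,0.1],"twist": 0,"gripper": 0.32},{"translation": [0,0,0.1],"twist": 0,"gripper": 0.32}]'

```text
clock: 18.43
eef_pos: [437.3, 352.1, 41.9]
tcp_rot: [-3.136, 0.012, 1.803]
contact_force: [-0.4, -2.5, 8.1]
opening: 0.397
```

```bash
python3 st.py 4|head -2
```

```text
t 18.58 pos [437.27 352.05  41.87] yaw 1.8035 op 0.394
F [[-0.4, -2.5, 8.1], [-0.7, -1.1, 8.1], [-0.7, -2.0, 8.8], [-2.3, -0.9, 7.7]] mean [-1.02 -1.62  8.19] tool [-1.44 -1.41 -8.16] T [-0.299  0.525  0.035]
```

>>> arm_command --plan '[{"translation": [0,0,0.03],"twist": 0,"gripper": 0.32},{"translation": [0,0,0.06],"twist": 0,"gripper": 0.32},{"translation": [0,0,0.08],"twist": 0,"gripper": 0.32},{"translation": [0,0,0.08],"twist": 0,"gripper": 0.32},{"translation": [0,0,0.08],"twist": 0,"gripper": 0.32}]'

```text
clock: 19.0
eef_pos: [437.5, 352.1, 41.8]
tcp_rot: [-3.137, 0.012, 1.803]
contact_force: [-1.2, -2.3, 11.4]
opening: 0.396
```

```bash
python3 st.py 4|head -2
```

```text
t 19.15 pos [437.46 352.12  41.82] yaw 1.8035 op 0.395
F [[-1.2, -2.3, 11.4], [-1.5, -3.0, 10.4], [-0.7, -2.7, 10.5], [-1.6, -1.1, 10.5]] mean [-1.24 -2.28 10.7 ] tool [ -2.06  -1.78 -10.67] T [-0.336  0.644  0.066]
```

>>> arm_command --plan '[{"translation": [0,0,0],"twist": 0,"gripper": 0.4},{"translation": [0,0,0],"twist": 0,"gripper": 0.42},{"translation": [0,0,0],"twist": 0,"gripper": 0.45},{"translation": [0,0,0],"twist": 0,"gripper": 0.5},{"translation": [0,0,0],"twist": 0,"gripper": 0.6}]' --squeeze 20

```text
clock: 19.57
eef_pos: [437.4, 352.1, 41.7]
tcp_rot: [-3.137, 0.012, 1.804]
contact_force: [-0.3, -0.2, 0.1]
opening: 0.593
```

>>> arm_command --plan '[{"translation": [0,0,0],"twist": 0,"gripper": 0.8},{"translation": [0,0,0],"twist": 0,"gripper": 1},{"translation": [0,0,0],"twist": 0,"gripper": 1},{"translation": [0,0,0],"twist": 0,"gripper": 1},{"translation": [0,0,0],"twist": 0,"gripper": 1}]'

```text
clock: 19.98
eef_pos: [437.4, 352.1, 41.6]
tcp_rot: [-3.137, 0.012, 1.804]
contact_force: [-0.5, 0.1, 0.4]
opening: 0.998
```

```bash
python3 st.py 4|head -2;  python3 - <<'E'
from h import *
i=grab_frame('wrist');cv2.imwrite('pics/w22.png',i)
E
```

```text
t 20.13 pos [437.45 352.09  41.67] yaw 1.8035 op 1.002
F [[-0.5, 0.1, 0.4], [-0.5, -0.4, -0.3], [0.6, 0.2, 0.1], [0.1, -0.8, -0.2]] mean [-0.09 -0.2  -0.01] tool [-0.18 -0.13  0.01] T [0.014 0.004 0.016]
```

View pics/w22.png

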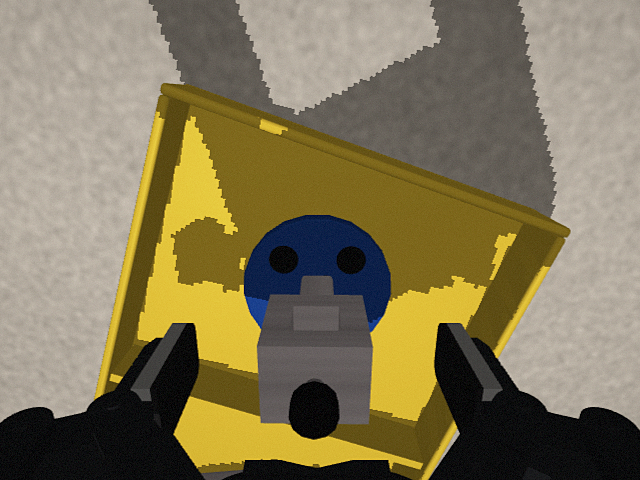

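Released and standing, fingers clear on both sides (pads at u≈198 and 435, block 258–373). Rise straight up.

>>> arm_command --plan '[{"translation": [0,0,-1.5],"twist": 0,"gripper": 1},{"translation": [0,0,-4],"twist": 0,"gripper": 1},{"translation": [0,0,-7],"twist": 0,"gripper": 1},{"translation": [0,0,-10.5],"twist": 0,"gripper": 1},{"translation": [0,0,-14],"twist": 0,"gripper": 1}]'

```text
clock: 20.6
eef_pos: [437.2, 353.6, 182.8]
tcp_rot: [-3.136, 0.013, 1.804]
contact_force: [0.7, 0.8, 0.2]
opening: 1.0
```

>>> arm_command --plan '[{"translation": [0,-3,-3],"twist": 0,"gripper": 1},{"translation": [0,-6,-6],"twist": 0,"gripper": 1},{"translation": [0,-8,-9],"twist": 0,"gripper": 1},{"translation": [0,-8,-10],"twist": 0,"gripper": 1},{"translation": [0,-8,-10],"twist": 0,"gripper": 1}]'

```text
clock: 21.02
eef_pos: [360.2, 337.5, 286.5]
tcp_rot: [-3.141, 0.01, 1.805]
contact_force: [0.8, -0.1, -0.6]
opening: 1.003
```

```bash
python3 - <<'E'
from h import *
togo([437,352,300])
m=camera_model('wrist');i=grab_frame('wrist');cv2.imwrite('pics/w23.png',i)
import pickle;pickle.dump(m,open('w23.pkl','wb'))
t=grab_frame('top');cv2.imwrite('pics/t23.png',t)
t=grab_frame('scene');cv2.imwrite('pics/s23.png',t)
E
```

```text
clock 21.02 pos [360.23 337.54 286.48] rot [-3.141   0.0097  1.8046] F [ 0.76 -0.14 -0.59] T [-0.022 -0.003 -0.026] op 1.003
translation cm [-0.38  7.8  -1.35] n rows 1.9012666974681007 twist None
```

View pics/w23.png

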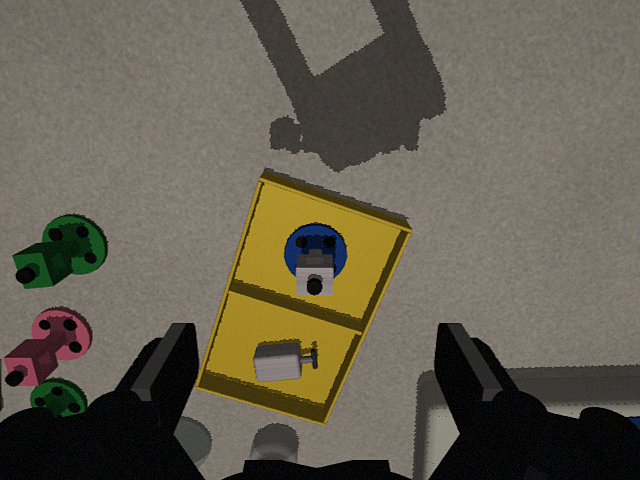

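View pics/s23.png

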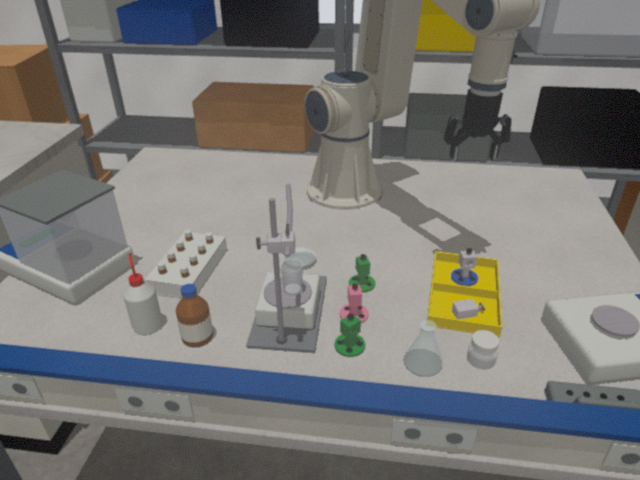

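View pics/t23.png

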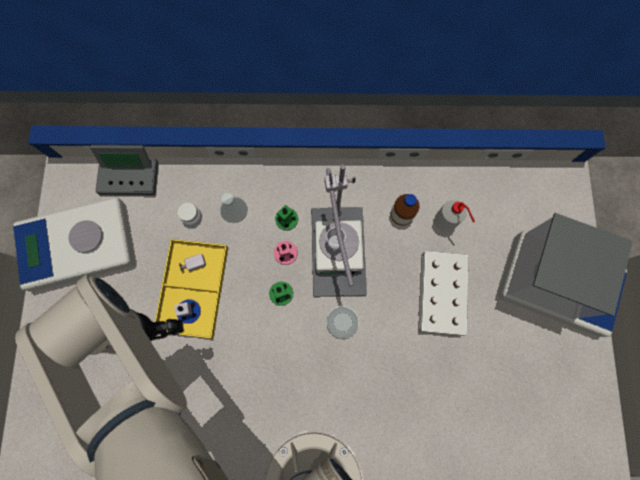

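```bash
python3 - <<'E'
from h import *
import pickle
m=pickle.load(open('w23.pkl','rb'))
i=cv2.imread('pics/w23.png');hsv=cv2.cvtColor(i,cv2.COLOR_BGR2HSV);k=cv2.inRange(hsv,(105,120,40),(130,255,255));k[350:]=0
pts=cv2.findNonZero(k).reshape(-1,2);(c,r)=cv2.minEnclosingCircle(cv2.convexHull(pts));print(c,r)
q=onz(m,c[0],c[1],12)[:2];d=q-np.array([437.7,352.4]);a=np.radians(-5.8);print(q,'in tray_free',np.cos(a)*d[0]+np.sin(a)*d[1],-np.sin(a)*d[0]+np.cos(a)*d[1])
a=cv2.imread('pics/top0.png').astype(int);b=cv2.imread('pics/t23.png').astype(int)
d=(np.abs(cv2.GaussianBlur(a.astype(np.float32),(0,0),1)-cv2.GaussianBlur(b.astype(np.float32),(0,0),1)).max(2)>25).astype(np.uint8)*255
cv2.imwrite('pics/diff.png',d)
a,b=[cv2.imread(f'pics/{n}.png')[165:310,300:380] for n in('top0','t23')]
cv2.imwrite('pics/cmp.png',cv2.resize(np.hstack([a,b]),None,fx=4,fy=4))
E
```

```text
(315.0451965332031, 253.69790649414062) 31.130529403686523
[436.08763647 351.4393655 ] in tray_free -1.5070312092155393 -1.1186562233793267
```

View pics/diff.png

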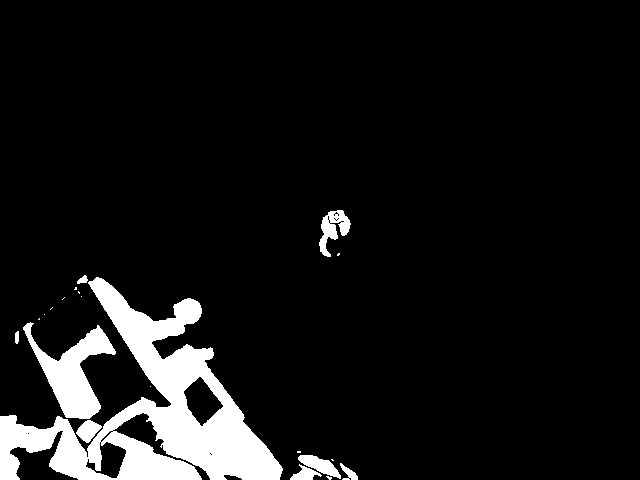

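View pics/cmp.png

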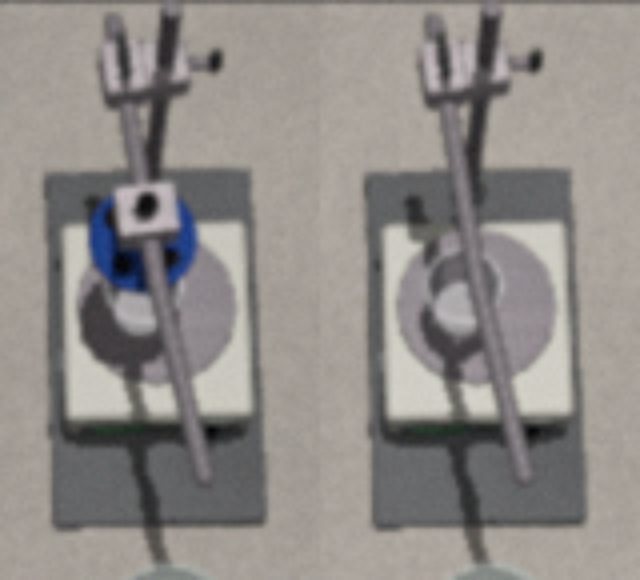

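The before/after difference shows only the holder and its shadow gone from the rod, plus the arm and the placed holder. The rod, beaker and everything else are unchanged. Handing in.

```bash
python3 -c "
from h import *
print(job.sign_off())"
```

```text
the job is handed in; nothing more can be done
None
```

I slid the blue-plated holder off the open end of the rod and set it down upright in the tray's empty compartment. The job was handed in at about 21 s, well inside the 72 s limit.

**Sliding off:** I gripped the clamp block at 25 N, lifted it until the rod floated free in the bore, and followed the measured line of the rod round its bend. At each pause on the way out the averaged side force was under 0.5 N. The vertical reading was about −1.35 N, the holder's own weight. Two averages read about −0.95 N: one returned to −1.34 N on re-measuring, and the other was not repeated before the rod came clear. As the block closed on the rod at the start there was a brief press of 2–3 N, which I relieved straight away.

**Setting down:** The plate was lowered by feel and met the floor at about 11 N as measured at the wrist, against the 30 N limit. I then opened the gripper and withdrew.

**Last checks:**
- **Position:** the holder stands about 1.5 mm and 1.1 mm from the middle of the compartment floor. It looks upright in the wrist and scene pictures; I did not measure its tilt.
- **Robot:** the gripper is clear, with forces near zero.
- **Bench:** comparing the top pictures from before and after shows changes only where the holder and arm were. At about 2 mm per pixel that cannot resolve the 1.5 mm limit on rod movement, so for the rod I rely on the light forces.

No check failed. The hand-in reported no verdict.

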